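# Load ceramic coupons on edge and slide them under the inspection microscope

## Task

Photograph the cut edges of the ceramic coupons: draw every coupon in the slotted rack up out of it and stand each upright in a slot of its own in the grey carrier block. Then push the loaded carrier, slots end first, along the bench without lifting it, between the prongs of the microscope's foot and under the lens until it sits squarely against the back of the foot, and only then press the capture button. Nothing may touch the lens, and leave the other things on the bench where they are.

Things in the scene. Friction and masses are not known exactly. Their poses are not given: they have to be found in the camera images.
- carrier: Loose grey plastic block for coupons on edge, 0.45 to 0.65 kg, flat on the bench: 150 (x) x 140 (y) x 30 high. Four slots, 8 wide (x) by 54 long (y), 20 deep, 4 mm bevelled mouths, run along its y at x = -54, -18, +18, +54, centred on y = 0; slot floors 10 above the bench. Origin: underside, below the middle of the slots; the block reaches from y = +45 (leading face) to y = -95 (rear face)
- carrier_rear (a point): Middle of the carrier's flat rear face (150 wide, 30 high, at carrier y = -95), 15 above the bench: where one pushes. The 60 mm of the block before it is plain, without slots; sliding it takes some 4 to 12 N
- stand: Fixed grey microscope stand with a U-shaped foot, open towards its own -y. Origin: on the bench straight below the lens. Two prongs, 20 high, 30 wide, lie along y, inner faces at x = -80.5 and +80.5, round tips (radius 15) ending at y = -67. Column from y = 120 on; focus block from y = 39 on, above 215 height. The carrier goes in along +y, slots end first, with 5.5 to spare each side
- foot_back (a point): Middle of the flat inner back of the foot (stand x = 0, y = +47, 28 high), 14 above the bench: the carrier's leading face stops here, its origin then 2 past the stand's and its tail sticking 26 out of the mouth of the U
- lens: Microscope lens tube hanging above the foot, 34 across at its lower end, 46 from 170 height up. Origin: centre of its lower end, 108 above the bench; coupons standing in the carrier (tops at 70) pass under it
- rack: Grey metal slotted rack, fixed, 70 (x) x 212 (y) x 42 high, five upright slots 8 wide at y = -80, -40, 0, +40, +80, their normals along y. Origin: underside centre. Each slot grips the side edges of a coupon in its grooved walls, open in the middle between x = -17 and +17; slot floors 6 above the bench
- capture (a joint): Capture button travel (m): 0 up, 0.006 fully down; springs back; fully down takes 5 N, the picture is taken at 0.004
- capture_top (a point): Centre of the top of the white round push button, 28 across, on the flat grey hand console (150 x 100 x 22, fixed); top 44 above the bench when up; pressed straight down
- coupon0: White ceramic test coupon, a plate 50 (x) x 6 (y, thickness) x 60 high (z), 70 g, standing on edge in one of the rack's slots with its upper 24 mm clear of the rack walls. Origin: middle of its lower edge. Not all five are present
- coupon1: White ceramic test coupon, a plate 50 (x) x 6 (y, thickness) x 60 high (z), 70 g, standing on edge in one of the rack's slots with its upper 24 mm clear of the rack walls. Origin: middle of its lower edge. Not all five are present
- coupon2: White ceramic test coupon, a plate 50 (x) x 6 (y, thickness) x 60 high (z), 70 g, standing on edge in one of the rack's slots with its upper 24 mm clear of the rack walls. Origin: middle of its lower edge. Not all five are present
- coupon3: White ceramic test coupon, a plate 50 (x) x 6 (y, thickness) x 60 high (z), 70 g, standing on edge in one of the rack's slots with its upper 24 mm clear of the rack walls. Origin: middle of its lower edge. Not all five are present
- coupon4: White ceramic test coupon, a plate 50 (x) x 6 (y, thickness) x 60 high (z), 70 g, standing on edge in one of the rack's slots with its upper 24 mm clear of the rack walls. Origin: middle of its lower edge. Not all five are present
- dish: Bystander, loose: clear shallow dish, 90 across, 16 high. Origin: underside centre
- loupe: Bystander, loose: silver eye loupe, 48 across, 40 high. Origin: underside centre
- pot0: Bystander, loose: small lidded specimen jar, 40 across, 45 high. Origin: underside centre
- pot1: Bystander, loose: small lidded specimen jar, 40 across, 45 high. Origin: underside centre
- mouse: Bystander, loose: grey computer mouse, 100 x 60 x 34. Origin: underside centre
- tape: Bystander, loose: roll of paper tape lying flat, 90 across, 18 high. Origin: underside centre
- blower: Bystander, loose: dark grey rubber dust blower standing nozzle up, 62 across, 120 high. Origin: underside centre
- solvent: Bystander, loose: white solvent bottle, 56 across, 110 high. Origin: underside centre
Mind the look-alikes: they are no part of the job. Several things have the shape of the carrier; the one meant has the colours described above.

How it is judged (in metres and radians):
On the way, in this order (a step that is already met when the one before it is completed fails the run):
1. every coupon stands in a slot of the carrier, let go (z of each of coupon0, coupon1, coupon2, coupon3, coupon4 in the frame of carrier below 0.014 m and x of coupon0 in the frame of carrier between -0.06 and 0.06 m and y of coupon0 in the frame of carrier between -0.01 and 0.01 m and angle between each of coupon0, coupon1, coupon2, coupon3, coupon4's own z axis and vertical below 0.2 rad and x of coupon1 in the frame of carrier between -0.06 and 0.06 m and y of coupon1 in the frame of carrier between -0.01 and 0.01 m and x of coupon2 in the frame of carrier between -0.06 and 0.06 m and y of coupon2 in the frame of carrier between -0.01 and 0.01 m and x of coupon3 in the frame of carrier between -0.06 and 0.06 m and y of coupon3 in the frame of carrier between -0.01 and 0.01 m and x of coupon4 in the frame of carrier between -0.06 and 0.06 m and y of coupon4 in the frame of carrier between -0.01 and 0.01 m and contact force between the fingers and coupon0 below 0.1 N and contact force between the fingers and coupon1 below 0.1 N and contact force between the fingers and coupon2 below 0.1 N and contact force between the fingers and coupon3 below 0.1 N and contact force between the fingers and coupon4 below 0.1 N), for 0.2 s.
2. the loaded carrier is home against the back of the foot, under the lens (z of each of coupon0, coupon1, coupon2, coupon3, coupon4 in the frame of carrier below 0.014 m and x of coupon0 in the frame of carrier between -0.06 and 0.06 m and y of coupon0 in the frame of carrier between -0.01 and 0.01 m and angle between each of coupon0, coupon1, coupon2, coupon3, coupon4's own z axis and vertical below 0.2 rad and x of coupon1 in the frame of carrier between -0.06 and 0.06 m and y of coupon1 in the frame of carrier between -0.01 and 0.01 m and x of coupon2 in the frame of carrier between -0.06 and 0.06 m and y of coupon2 in the frame of carrier between -0.01 and 0.01 m and x of coupon3 in the frame of carrier between -0.06 and 0.06 m and y of coupon3 in the frame of carrier between -0.01 and 0.01 m and x of coupon4 in the frame of carrier between -0.06 and 0.06 m and y of coupon4 in the frame of carrier between -0.01 and 0.01 m and y of carrier in the frame of stand above -0.006 m and x of carrier in the frame of stand between -0.009 and 0.009 m and angle between the y axis of carrier and the y axis of stand, either way round below 0.07 rad), for 0.2 s.
3. the capture button is pressed with the carrier home (value of joint capture above 0.004 m and y of carrier in the frame of stand above -0.006 m and x of carrier in the frame of stand between -0.009 and 0.009 m and angle between the y axis of carrier and the y axis of stand, either way round below 0.07 rad).
At the end, for the whole second after the job is handed in: The carrier is home: its origin no more than 6 mm short of the point below the lens along the foot and within 9 mm to the side, squared to the foot within 4 degrees; every coupon stands upright (within 11 degrees) on the floor of a slot; all at rest, the button up again (all of step 2 and linear speed of each of coupon0, coupon1, coupon2, coupon3, coupon4, carrier below 0.02 m/s and value of joint capture below 0.002 m); the robot touches nothing.
It fails at once if something touches the lens (contact force between lens and anything else above 1 N).
It fails at once if the carrier is lifted or tipped (height (world z) of carrier above 0.012 m or angle between carrier's own z axis and vertical above 0.12 rad).
It fails at once if the capture button is pressed while the carrier is not home (value of joint capture above 0.004 m and y of carrier in the frame of stand below -0.015 m).
It fails at once if another thing on the bench is shifted by more than 30 mm (distance of any of dish, loupe, pot0, pot1, mouse, tape, blower, solvent from where it was at the start of the episode above 0.03 m).
Of coupon0, coupon1, coupon2, coupon3, coupon4 only 3 to 4 are there at a start; the rules pass over those that are not, and their reading is None.
At some moment in a run one of carrier may be knocked a few centimetres aside while the robot is not near it.
It also fails if it takes over 210 s, if anything falls off the work surface, if the arm or the gripper's body presses on something with over 40 N, if the wrist force passes 120 N, or if a joint passes its speed limit or range.

## Robot

A 6-joint arm with a two-finger parallel gripper is mounted at the origin on the work surface. World frame = base frame: x ahead of the robot, y to its left, z up, the work surface at z = 0. Lengths are in mm, angles in rad, forces in N, time in s.
With the tool pointing down it reaches from about 425 to 950 mm from the base axis. Payload 3.5 kg.
Tool frame: the origin (TCP) lies on the centre line of the jaws, within the pads' length; the fingertips stand 14 mm ahead of it and the grasp point (between the pads) lies 5 mm behind it; z points along the fingers, y is the line along which they close (so a half turn about z gives the same grasp; the last joint's range is limited). The gripper opens to 85 mm and grips with 20 to 120 N. Pads are 22 mm wide; open, the fingers measure 114 mm over their backs; the gripper's body (76 mm by 85 mm) begins 54 mm behind the grasp point. The pads swing forward as they close: fully open they stand 13 mm farther back than shut.
Start: joints at [1.016, 0.286, 1.577, -0, 1.279, -0.15], TCP at [265.802, 620.448, 245.325] pointing down, gripper open.
Joint ranges: [-2.77, 2.77], [-0.9, 2.22], [0.21, 2.48], [-1.53, 4.67], [0.24, 2.81], [-2.84, 2.84]. Speed limits (rad/s): [2.79, 2.79, 3.14, 3.14, 3.14, 3.14].

## Interface

Orientations are given as [roll, pitch, yaw] about the fixed x, y, z axes, in that order (R = Rz(yaw) Ry(pitch) Rx(roll)).
In Python, from station import * gives the robot as it stands.
- The arm moves only by the tool servo_tool, never from a script. Its arguments are lists of equal length, an entry for each row: "travel": the shift along the tool's x, y, z as a fraction of full scale, a list of three; "turn": the turn about the tool's z as a fraction of full scale. A call has 1 to 10 rows; each row shifts and turns the commanded pose from where the row before left it, along the tool's axes as they then stand; what a row does not reach is not made up. Full scale, the value 1, is 0.05 m for a shift and 0.12 rad for a turn. A row lasts 1/10 s, in which the tool goes at most 50 mm and 8.59 degrees, less where a joint would pass 70% of its speed; a pose out of reach is approached as far as the arm can. A call with a number of a shift or a turn outside -1 to 1 is refused whole. A call with a gripper value outside its range is refused whole. "grip" is the opening, from -1 (shut) to 1 (fully open), set as the call begins (left out, the last holds). The fingers move at their own pace and stop on an object; "grip_force" is the grip in N (left out, the last holds). Time passes only in rows, so rows that do not move let the fingers close. It gives the time, the measured TCP pose, the force, the opening and the grip force at its end, in the units of the state.
- observe(): the state, without advancing time (a new reading comes with each control period).
- grab_frame(name): name is "scene" or "side" or "wrist"; returns a dict with "color" (480x640x3 uint8, red, green, blue), "mtx" (3x3 intrinsics, pixels), "rvec" (rotation vector, rad) and "tvec" (3), from world to camera coordinates, as OpenCV has them. Camera axes: x right, y down, z forward; pixel columns grow to the right and rows downward; lengths in mm; the calibration is good to about 2 mm. A picture is of the moment at which its call begins. There is no depth.
- job_done(): hands the job in; it is judged then, once.
Trained networks look in a picture, given as the dict that the camera call returned (one of the last four; its "shot" number tells which), for a name from the list of things; names that differ only in an ending like _2 or _b are one class to them, and where a whole thing is asked for, a point or a joint stands for the part that bears it (a point fixed in the world has none). Each returns a list of dicts, best first, with "score" (0 to 1); they miss things now and then, are a little off and sometimes report something else, mostly with a low value. They report only what shows in the picture. A call takes as long as a camera call. They do not tell look-alikes from the thing itself.
- search_frame(picture, name): "location" ([column, row] in pixels, amid what is visible of it).
The state is a dict: "time_s": time; "joints": joint angles; "dq": joint speeds; "joint_torque": joint torques, N m; "eef_pos": TCP position; "tool_rot": TCP orientation; "force": force on the tool from outside, world axes, zero at the start; "moment": the same for the moment, N m; "finger_gap": opening from 0.0 (shut) to 1.0 (fully open); "finger_force": force on a finger pad.
Only numpy, scipy, OpenCV 4.12 (cv2) and the standard library are available. Lean on these libraries where they do the work, as an engineer would, in place of code of your own. Each camera call takes 0.05 s, during which the arm holds its last target. There are 200 camera calls.

## Working session

There is one attempt and no reset: what is moved stays moved. The work goes in short steps, Python scripts to look and compute and a tool call to move; the robot and the scene stay as the last step left them, time stands still between calls to the robot, and variables do not carry over. Pictures are saved under pics/ and viewed, at most 14 in all, crops included, and the job is handed in when it is done.

Besides the shell and the picture viewer there is one more tool, called after ">>>" as a command line: name --pt "numbers of a row" for each row, then --argument value for the rest. servo_tool: Moves the arm, as the interface text tells. Its arguments: {"type":"object","properties":{"travel":{"type":"array"},"turn":{"type":"array"},"grip":{"type":"number"},"grip_force":{"type":"number"}},"required":["travel","turn"]}

```bash
mkdir -p pics; ls
cat > h.py <<'E'
from station import *
import numpy as np, cv2
def P(f):
    R=cv2.Rodrigues(np.array(f["rvec"],float))[0]; return np.array(f["mtx"],float),R,np.array(f["tvec"],float).ravel()
def back(f,uv,z):
    K,R,t=P(f); d=R.T@np.linalg.inv(K)@np.array([uv[0],uv[1],1.]); c=-R.T@t
    return c+d*(z-c[2])/d[2]
def proj(f,X):
    return cv2.projectPoints(np.array(X,float).reshape(-1,3),np.array(f["rvec"],float),np.array(f["tvec"],float),np.array(f["mtx"],float),None)[0].reshape(-1,2)
def save(f,n,crop=None,s=1):
    im=f["color"][:,:,::-1]
    if crop: im=im[crop[1]:crop[3],crop[0]:crop[2]]
    cv2.imwrite("pics/"+n,cv2.resize(im,None,fx=s,fy=s,interpolation=cv2.INTER_CUBIC))
E
python3 - <<'E'
from h import *
a=grab_frame("scene");save(a,"s1.png");b=grab_frame("side");save(b,"d1.png")
for f in (a,b):
  K,R,t=P(f);print(K[0,0],-R.T@t, R[2])
for n in ["carrier","carrier_rear","stand","lens","rack","coupon0","capture_top","foot_back","dish","loupe","pot0","mouse","tape","blower","solvent"]:
  for f,nm,in ((a,"sc"),(b,"sd")):
    print(n,nm,[(np.round(r["location"]).tolist(),round(r["score"],2)) for r in search_frame(f,n)][:6])
print(observe())
E
```

```text
pics
537.942801352782 [1223.5013078  -407.7773363  1076.32982329] [-0.53638216  0.33134276 -0.7762127 ]
507.86809853043974 [ 231.67124283 -890.21356995  865.57191736] [ 0.25808432  0.72271802 -0.6411483 ]
carrier sc [([362.0, 234.0], 0.74), ([325.0, 173.0], 0.73), ([242.0, 357.0], 0.54)]
carrier sd [([296.0, 228.0], 0.79), ([208.0, 242.0], 0.66)]
carrier_rear sc [([360.0, 237.0], 0.69), ([324.0, 174.0], 0.56)]
carrier_rear sd [([294.0, 224.0], 0.78), ([209.0, 242.0], 0.59)]
stand sc [([501.0, 142.0], 0.97)]
stand sd [([264.0, 112.0], 0.66)]
lens sc [([472.0, 115.0], 0.95)]
lens sd [([274.0, 83.0], 0.8)]
rack sc [([230.0, 289.0], 0.98)]
rack sd [([342.0, 335.0], 0.81)]
coupon0 sc [([242.0, 275.0], 0.71), ([211.0, 288.0], 0.67), ([201.0, 300.0], 0.65), ([228.0, 284.0], 0.6)]
coupon0 sd [([351.0, 329.0], 0.78), ([364.0, 342.0], 0.76), ([330.0, 303.0], 0.67), ([342.0, 316.0], 0.63)]
capture_top sc []
capture_top sd [([348.0, 410.0], 0.59)]
foot_back sc [([502.0, 140.0], 0.64), ([381.0, 153.0], 0.64)]
foot_back sd [([258.0, 113.0], 0.63), ([332.0, 304.0], 0.45)]
dish sc [([160.0, 251.0], 
[... 672 characters left out ...]
e_s': 1.6, 'joints': array([ 1.01599987e+00,  2.86311072e-01,  1.57670105e+00,  3.15513123e-05,
        1.27858053e+00, -1.50004658e-01]), 'dq': array([-5.04844846e-04, -1.47573889e-03, -6.08436605e-05,  1.37444131e-03,
       -1.49329574e-03,  3.14656099e-04]), 'joint_torque': array([ 4.16299117e-04, -4.05940604e+01, -2.92930448e+01, -1.23746959e-04,
        5.02552775e-04, -4.65842319e-06]), 'eef_pos': array([265.79794931, 620.45526945, 245.3169061 ]), 'tool_rot': array([ 3.14158814e+00, -2.98749282e-05,  2.73679177e+00]), 'force': array([-0.09719364,  0.78963833,  1.19628994]), 'moment': array([-0.04264168, -0.00807102,  0.00274607]), 'finger_force': 0.0, 'finger_gap': 0.9993100218537581}
```

View pics/s1.png

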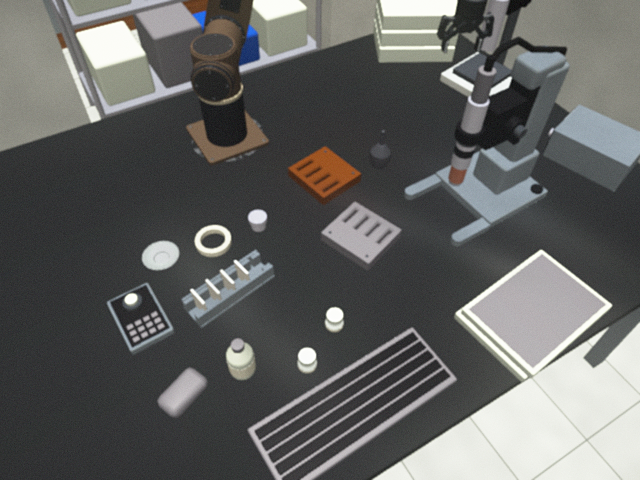

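View pics/d1.png

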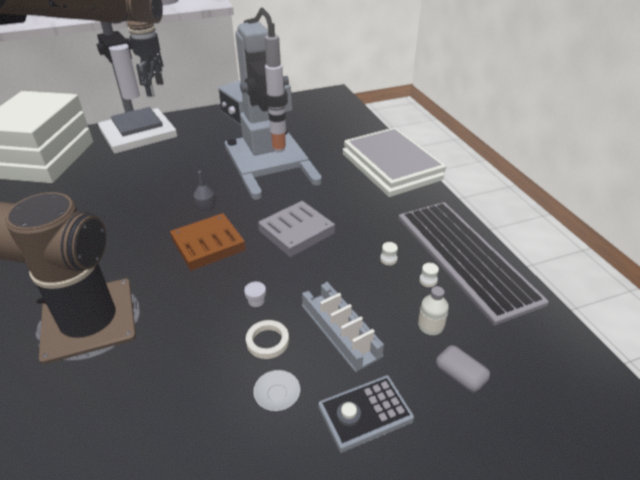

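s1 shows the grey carrier at (362,234), the orange look-alike at (325,173), the rack with 4 coupons at (230,289), the console with its white button at (131,299), and the stand at (500,180) with its foot open towards the lower left. In d1 they are at (296,228), (207,241), (342,325), (348,410) and (270,150).

Candidates for the carrier are the grey block at (362,234), the orange one at (325,173), and the light tray and keyboard, which have the wrong shape. I choose the grey block and will check it in a crop.

Run:
```python
from h import *
a=grab_frame("scene");b=grab_frame("side")
save(a,"s2.png",(175,195,415,330),3.3);save(b,"d2.png",(225,150,415,375),2.6)
import pickle;pickle.dump((a,b),open("ab.pkl","wb"))
for n,u,v,z in [("car",(362,234),(296,228),30),("rack",(230,289),(342,325),40),("btn",(131,299),(348,408),44),("lens",(457,178),(278,145),108),("lefttip",(409,191),(255,188),20),("righttip",(458,236),(316,176),20),
 ("blower",(380,158),(203,197),20),("loupe",(258,217),(255,290),30),("pot",(335,320),(389,253),22),("pot",(306,360),(429,275),22),("dish",(160,255),(276,390),8),("tape",(212,240),(267,340),9),("solv",(241,360),(433,312),50),("mouse",(183,392),(463,368),17)]:
  print(n,back(a,u,z).round(),back(b,v,z).round())
```

```text
car [546. 132.  30.] [529. 111.  30.]
rack [ 538. -226.   40.] [ 514. -245.   40.]
btn [ 454. -430.   44.] [ 450. -432.   44.]
lens [563. 404. 108.] [575. 413. 108.]
lefttip [477. 331.  20.] [478. 345.  20.]
righttip [667. 345.  20.] [669. 342.  20.]
blower [329. 337.  20.] [326. 353.  20.]
loupe [365. -70.  30.] [370. -72.  30.]
pot [719. -54.  22.] [718. -57.  22.]
pot [ 771. -158.   22.] [ 772. -161.   22.]
dish [ 339. -328.    8.] [ 344. -327.    8.]
tape [ 360. -198.    9.] [ 360. -204.    9.]
solv [ 716. -281.   50.] [ 706. -288.   50.]
mouse [ 705. -410.   17.] [ 706. -414.   17.]
```

View pics/s2.png

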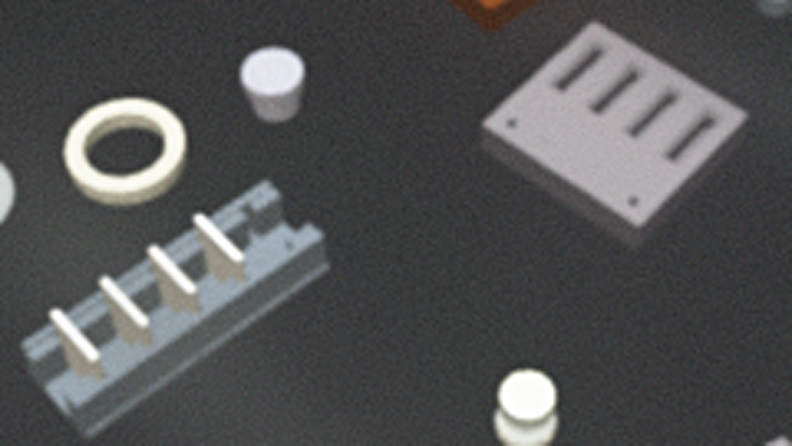

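View pics/d2.png

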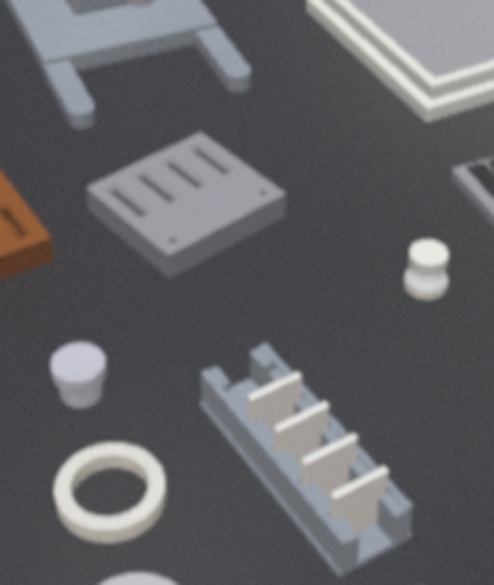

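The crops confirm the grey block, with its slots facing the stand. Its top corners in s2 are (484,125), (638,228), (747,117) and (593,22). The rack holds 4 coupons, and the empty slot is at the end nearest the carrier.

```bash
cat > m.py <<'E'
from h import *
import pickle
from scipy.optimize import least_squares
a,b=pickle.load(open("ab.pkl","rb"))
S=lambda p:(np.array(p,float)+.5)/3.3-.5+[175,195]
D=lambda p:(np.array(p,float)+.5)/2.6-.5+[225,150]
def fit(model,obs,x0,nm):
    # obs: list (frame,local xyz,uv)
    def W(p,X):
        c,s=np.cos(p[2]),np.sin(p[2]);X=np.array(X,float)
        return np.c_[p[0]+c*X[:,0]-s*X[:,1],p[1]+s*X[:,0]+c*X[:,1],X[:,2]]
    def r(p):
        return np.concatenate([(proj(f,W(p,X))-U).ravel() for f,X,U in obs])
    q=least_squares(r,x0,x_scale=[10,10,.1]);print(nm,q.x.round(3),"rms px",np.sqrt(np.mean(q.fun**2)).round(2));
    for o in obs:
        qq=least_squares(lambda p:(proj(o[0],W(p,o[1]))-o[2]).ravel(),q.x,x_scale=[10,10,.1]);print("   single",qq.x.round(3))
    return q.x
E
python3 - <<'E'
from m import *
C=[[-75,-95,30],[75,-95,30],[75,45,30],[-75,45,30]]
fit(0,[(a,C,S([(484,125),(638,228),(747,117),(593,22)])),(b,C,D([(89,190),(169,256),(285,195),(201,132)]))],[540,120,-.5],"carrier")
# coupons: local y of four slots -80..40 , ends x +-25
sc=[(56,313),(98,357),(104,281),(146,324),(153,249),(193,290),(199,217),(241,259)]
# scene: first is leftmost; print world
A=[back(a,u,66) for u in S(sc)];
sd=[(334,494),(386,471),(304,461),(356,439),(278,428),(327,406),(251,398),(299,377)]
B=[back(b,u,66) for u in D(sd)]
for p,q in zip(A,B):print(p.round(),q.round())
X=[[s*25,y,66] for y in(-80,-40,0,40) for s in(-1,1)]
fit(0,[(a,X,S(sc)),(b,X,D(sd))],[530,-240,.4],"rack")
T=[[-95.5,-67+0,20],[95.5,-67,20]]
E
```

```text
carrier [ 5.43875e+02  1.60441e+02 -3.14000e-01] rms px 18.56
   single [5.29093e+02 1.58166e+02 3.38000e-01]
   single [559.487 137.393  -1.258]
[ 514. -305.   66.] [ 512. -308.   66.]
[ 560. -294.   66.] [ 558. -302.   66.]
[ 506. -267.   66.] [ 503. -270.   66.]
[ 552. -256.   66.] [ 550. -264.   66.]
[ 498. -227.   66.] [ 496. -231.   66.]
[ 543. -217.   66.] [ 542. -223.   66.]
[ 489. -187.   66.] [ 487. -193.   66.]
[ 536. -178.   66.] [ 533. -185.   66.]
rack [ 5.19806e+02 -2.24040e+02  2.05000e-01] rms px 1.0
   single [ 5.20416e+02 -2.21757e+02  2.10000e-01]
   single [ 5.18660e+02 -2.27456e+02  2.01000e-01]
```

```bash
cat > plan.py <<'E'
import sys
from h import *
def plan(pos,yaw,tgt,tyaw,vmax=.95):
    """rows from pose to pose"""
    pos=np.array(pos,float);tgt=np.array(tgt,float)
    dy=(tyaw-yaw+np.pi)%(2*np.pi)-np.pi
    d=tgt-pos;n=int(max(1,np.ceil(np.linalg.norm(d)/50/vmax),np.ceil(abs(dy)/.12/.98)))
    T=[];U=[]
    for i in range(n):
        c,s=np.cos(yaw),np.sin(yaw);w=d/n
        T.append([round(float(v)/50,3) for v in(c*w[0]+s*w[1],s*w[0]-c*w[1],-w[2])])
        u=round(-dy/n/.12,3);U.append(u);yaw-=u*.12
    return T,U
def go(*wps,vmax=.95):
    o=observe();p=o["eef_pos"];y=o["tool_rot"][2];t=[];u=[]
    for w in wps:
        a,b=plan(p,y,w[:3],w[3],vmax);t+=a;u+=b;p=w[:3];y=w[3]
    print(len(t),'"travel":',str(t).replace(" ",""),'"turn":',str(u).replace(" ",""))
E
python3 - <<'E'
from m import *
C=[[-75,-95,30],[75,-95,30],[75,45,30],[-75,45,30]]
fit(0,[(a,C,S([(484,125),(638,228),(747,117),(593,22)])),(b,C,D([(169,256),(285,195),(201,132),(89,190)]))],[530,150,.3],"carrier")
from plan import *
go((480,120,330,1.909));
E
```

```text
carrier [5.28912e+02 1.56675e+02 3.41000e-01] rms px 0.67
   single [5.29093e+02 1.58166e+02 3.38000e-01]
   single [5.27753e+02 1.53011e+02 3.43000e-01]
12 "travel": [[-0.657,-0.626,-0.141],[-0.698,-0.579,-0.141],[-0.736,-0.53,-0.141],[-0.771,-0.478,-0.141],[-0.802,-0.423,-0.141],[-0.83,-0.367,-0.141],[-0.853,-0.309,-0.141],[-0.872,-0.249,-0.141],[-0.887,-0.189,-0.141],[-0.898,-0.127,-0.141],[-0.905,-0.065,-0.141],[-0.907,-0.002,-0.141]] "turn": [np.float64(0.575),np.float64(0.575),np.float64(0.575),np.float64(0.575),np.float64(0.575),np.float64(0.575),np.float64(0.575),np.float64(0.575),np.float64(0.575),np.float64(0.575),np.float64(0.575),np.float64(0.575)]
```

>>> servo_tool --pt "-0.657 -0.626 -0.141" --pt "-0.698 -0.579 -0.141" --pt "-0.736 -0.53 -0.141" --pt "-0.771 -0.478 -0.141" --pt "-0.802 -0.423 -0.141" --pt "-0.83 -0.367 -0.141" --pt "-0.853 -0.309 -0.141" --pt "-0.872 -0.249 -0.141" --pt "-0.887 -0.189 -0.141" --pt "-0.898 -0.127 -0.141" --turn '[0.575, 0.575, 0.575, 0.575, 0.575, 0.575, 0.575, 0.575, 0.575, 0.575]'

```text
time_s: 2.7
eef_pos: [444.6, 201.8, 316.5]
tool_rot: [3.141, 0.0, 2.044]
force: [0.6, 0.9, 0.4]
finger_gap: 0.999
finger_force: 0.0
```

>>> servo_tool --pt "-0.905 -0.065 -0.141" --pt "-0.907 -0.002 -0.141" --pt "0 0 0" --pt "0 0 0" --turn '[0.575, 0.575, 0, 0]'

```text
time_s: 3.1
eef_pos: [480.2, 119.4, 330.1]
tool_rot: [3.141, -0.001, 1.907]
force: [-0.3, 0.6, -0.4]
finger_gap: 0.995
finger_force: 0.0
```

```bash
sed -i 's/U.append(u)/U.append(float(u))/' plan.py
python3 - <<'E'
from plan import *
w=grab_frame("wrist");save(w,"w1.png")
K,R,t=P(w);print(K[0,0],-R.T@t,R[2],observe()["eef_pos"],observe()["tool_rot"])
import pickle;pickle.dump(w,open("w1.pkl","wb"))
go((520,-225,330,.205))
E
```

```text
385.98733300013333 [457.30555924 185.21282453 458.30618079] [ 0.08949716 -0.25758594 -0.96210173] [479.73047188 120.33446283 329.75310829] [-3.14132300e+00 -6.92842540e-04  1.90874544e+00]
15 "travel": [[-0.452,-0.102,-0.0],[-0.461,-0.05,-0.0],[-0.464,0.003,-0.0],[-0.46,0.055,-0.0],[-0.451,0.107,-0.0],[-0.436,0.157,-0.0],[-0.415,0.206,-0.0],[-0.389,0.252,-0.0],[-0.358,0.294,-0.0],[-0.323,0.333,-0.0],[-0.283,0.367,-0.0],[-0.239,0.397,-0.0],[-0.193,0.422,-0.0],[-0.144,0.441,-0.0],[-0.093,0.454,-0.0]] "turn": [0.947,0.947,0.947,0.947,0.947,0.947,0.947,0.947,0.947,0.947,0.947,0.947,0.947,0.947,0.947]
```

View pics/w1.png

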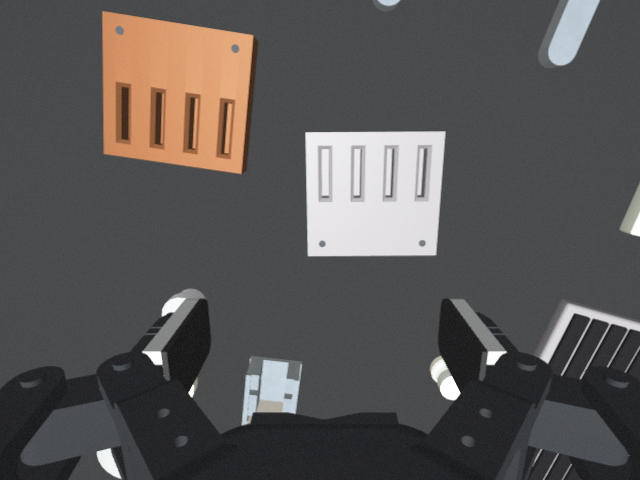

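w1 shows the grey carrier squarely below the camera, with corners (305,132), (445,131), (437,256) and (307,256). The orange decoy is at (180,90). I'll fit the pose from the wrist view.

```bash
cat > car.py <<'E'
from m import *
C=np.array([[-75,-95,30],[75,-95,30],[75,45,30],[-75,45,30]],float)
def W(p,X):
    c,s=np.cos(p[2]),np.sin(p[2]);X=np.array(X,float)
    return np.c_[p[0]+c*X[:,0]-s*X[:,1],p[1]+s*X[:,0]+c*X[:,1],X[:,2]]
def carrier(f,guess):
    """pose of grey block from a frame, by colour blob nearest the guess and its quad"""
    im=f["color"];hsv=cv2.cvtColor(im,cv2.COLOR_RGB2HSV)
    m=((hsv[...,2]>150)&(hsv[...,1]<40)).astype(np.uint8)
    m=cv2.morphologyEx(m,cv2.MORPH_CLOSE,np.ones((5,5)))
    cs,_=cv2.findContours(m,cv2.RETR_EXTERNAL,cv2.CHAIN_APPROX_NONE)
    g=proj(f,W(guess,[[0,-25,30]]))[0]
    cs=[c for c in cs if cv2.contourArea(c)>3000]
    c=min(cs,key=lambda c:-cv2.pointPolygonTest(c,tuple(map(float,g)),True))
    h=cv2.convexHull(c)
    q=cv2.approxPolyN(h,4).reshape(-1,2).astype(float)
    # line refine per side
    pts=c.reshape(-1,2).astype(float);L=[]
    for i in range(4):
        A,B=q[i],q[(i+1)%4];d=(B-A)/np.linalg.norm(B-A);n=np.array([-d[1],d[0]])
        s=(pts-A)@d;k=(abs((pts-A)@n)<3)&(s>8)&(s<np.linalg.norm(B-A)-8)
        vx,vy,x,y=cv2.fitLine(pts[k].astype(np.float32),cv2.DIST_HUBER,0,.01,.01).ravel();L.append(np.cross([x,y,1],[x+vx,y+vy,1]))
    q=[np.cross(L[i-1],L[i]) for i in range(4)];q=np.array([v[:2]/v[2] for v in q])
    pr=proj(f,W(guess,C));best=min((np.roll(q[::o],k,0) for o in(1,-1) for k in range(4)),key=lambda z:np.sum((z-z.mean(0)-pr+pr.mean(0))**2))
    r=least_squares(lambda p:(proj(f,W(p,C))-best).ravel(),guess,x_scale=[10,10,.1])
    print("carrier",r.x.round(3),"rms",np.sqrt(np.mean(r.fun**2)).round(2),best.round(1).tolist());return r.x
E
python3 - <<'E'
from car import *
w=pickle.load(open("w1.pkl","rb"))
fit(0,[(w,C,np.array([(307,256),(437,256),(445,131),(305,132)],float))],[530,150,.3],"carrier wrist")
carrier(w,[530,150,.34])
E
```

```text
carrier wrist [5.25606e+02 1.56535e+02 3.42000e-01] rms px 0.54
   single [5.25606e+02 1.56535e+02 3.42000e-01]
carrier [5.25326e+02 1.56617e+02 3.37000e-01] rms 0.47 [[307.4, 255.0], [435.1, 255.0], [444.7, 132.0], [305.4, 132.0]]
```

>>> servo_tool --pt "-0.452 -0.102 0" --pt "-0.461 -0.05 0" --pt "-0.464 0.003 0" --pt "-0.46 0.055 0" --pt "-0.451 0.107 0" --pt "-0.436 0.157 0" --pt "-0.415 0.206 0" --pt "-0.389 0.252 0" --pt "-0.358 0.294 0" --pt "-0.323 0.333 0" --turn '[0.947, 0.947, 0.947, 0.947, 0.947, 0.947, 0.947, 0.947, 0.947, 0.947]'

```text
time_s: 4.15
eef_pos: [507.0, -108.8, 329.5]
tool_rot: [-3.141, -0.0, 0.771]
force: [-0.5, 0.8, 1.5]
finger_gap: 1.0
finger_force: 0.0
```

>>> servo_tool --pt "-0.283 0.367 0" --pt "-0.239 0.397 0" --pt "-0.193 0.422 0" --pt "-0.144 0.441 0" --pt "-0.093 0.454 0" --pt "0 0 0" --pt "0 0 0" --turn '[0.947, 0.947, 0.947, 0.947, 0.947, 0, 0]' --grip -0.35

```text
time_s: 4.85
eef_pos: [520.6, -223.6, 329.4]
tool_rot: [-3.14, 0.001, 0.208]
force: [-0.3, -0.0, -0.9]
finger_gap: 0.331
finger_force: 0.0
```

Run:
```python
from plan import *
w=grab_frame("wrist");save(w,"w2.png")
import pickle;pickle.dump(w,open("w2.pkl","wb"));print(observe()["eef_pos"],observe()["tool_rot"])
```

```text
[ 520.5577455  -223.43507966  329.53940297] [-3.14043150e+00  3.79027901e-04  2.07666716e-01]
```

View pics/w2.png

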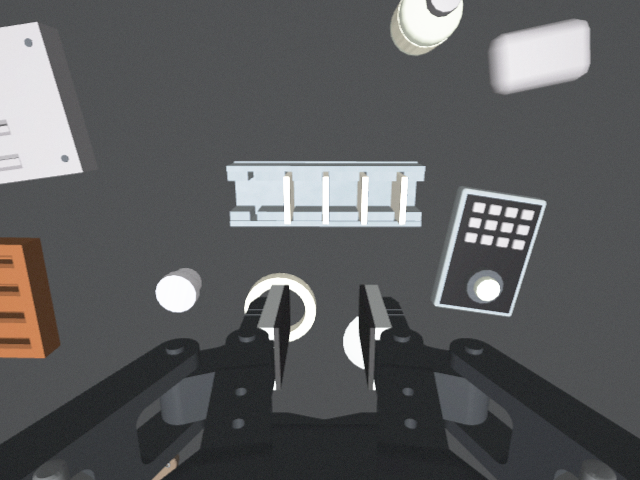

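w2 shows four coupon tops at columns 288, 326, 364 and 403, rows 175 to 223. The empty slot is at the left, column 250, and the button is at (487,290).

Run:
```python
from car import *
w=pickle.load(open("w2.pkl","rb"));im=w["color"].astype(float)
X=[];U=[]
mean=im.mean(2)
for c,y in zip((288,326,364,403),(40,0,-40,-80)):
    sub=mean[160:240,c-9:c+10]
    m=((sub>205)).astype(np.uint8);n,l,st,ce=cv2.connectedComponentsWithStats(m);k=1+np.argmax(st[1:,4]);ys,xs=np.nonzero(l==k)
    y0,y1=ys.min(),ys.max();top=xs[ys<=y0+4].mean()+c-9;bot=xs[ys>=y1-4].mean()+c-9
    print(c,(top,y0+160),(bot,y1+160),st[k])
    U+=[(top,y0+160-.5),(bot,y1+160+.5)];X+=[[25,y,66],[-25,y,66]]
fit(0,[(w,X,np.array(U,float))],[520,-224,.2],"rack from coupons")
r=fit(0,[(w,[np.add(x,[0,0,0]) for x in X][2:6],np.array(U,float)[2:6])],[520,-224,.2],"mid two")
# rack wall outline top z=42
fit(0,[(w,[[35,106,42],[35,-106,42],[-35,-106,42],[-35,106,42]],np.array([(227,166),(424,166),(421,226),(231,226)],float))],[520,-224,.2],"rack outline")
print("btn",back(w,(487.5,290),44))
```

```text
288 (np.float64(288.0), np.int64(166)) (np.float64(287.968085106383), np.int64(225)) [  0   6  19  60 829]
326 (np.float64(326.0), np.int64(166)) (np.float64(325.52272727272725), np.int64(225)) [  0   6  19  60 916]
364 (np.float64(364.0), np.int64(166)) (np.float64(364.0253164556962), np.int64(225)) [  0   6  19  60 816]
403 (np.float64(402.8241758241758), np.int64(166)) (np.float64(403.037037037037), np.int64(225)) [  0   6  19  60 755]
rack from coupons [ 5.21997e+02 -2.24034e+02  2.10000e-01] rms px 4.2
   single [ 5.21997e+02 -2.24034e+02  2.10000e-01]
mid two [ 5.21918e+02 -2.23767e+02  2.12000e-01] rms px 4.13
   single [ 5.21918e+02 -2.23767e+02  2.12000e-01]
rack outline [ 5.16786e+02 -2.25274e+02  2.08000e-01] rms px 1.49
   single [ 5.16786e+02 -2.25274e+02  2.08000e-01]
btn [ 448.93319753 -431.19009862   44.        ]
```

Run:
```python
from car import *
w=pickle.load(open("w2.pkl","rb"));im=w["color"].astype(float)
U=[];X=[]
hsv=cv2.cvtColor(w["color"],cv2.COLOR_RGB2HSV)
for c,y in zip((288,326,364,403),(40,0,-40,-80)):
    d=(im[...,0]-im[...,2])[160:240,c-9:c+10]; s=im.mean(2)[160:240,c-9:c+10]
    m=((s>225)&(d>-2)).astype(np.uint8);n,l,st,ce=cv2.connectedComponentsWithStats(m);k=1+np.argmax(st[1:,4]);ys,xs=np.nonzero(l==k);y0,y1=ys.min(),ys.max()
    print(c,st[k],ce[k][0]+c-9,y0+160,y1+160)
    U+=[(xs[ys<=y0+5].mean()+c-9,y0+159.5),(xs[ys>=y1-5].mean()+c-9,y1+160.5)];X+=[[25,y,66],[-25,y,66]]
fit(0,[(w,X,np.array(U))],[520,-224,.2],"rack")
```

```text
288 [  4  16   8  48 311] 286.4405144694534 176 223
326 [  6  16   6  48 286] 325.5 176 223
364 [  6  17   8  48 304] 364.1381578947368 177 224
403 [  5  17   9  48 306] 403.0032679738562 177 224
rack [ 5.17408e+02 -2.24715e+02  1.99000e-01] rms px 0.27
   single [ 5.17408e+02 -2.24715e+02  1.99000e-01]
```

Run:
```python
from plan import *
go((509.9,-185.5,120,.203),(509.9,-185.5,52,.203))
```

```text
7 "travel": [[-0.01,-0.157,0.838],[-0.011,-0.157,0.838],[-0.011,-0.157,0.838],[-0.011,-0.157,0.838],[-0.011,-0.157,0.838],[0.0,0.0,0.68],[0.0,0.0,0.68]] "turn": [0.008,0.008,0.008,0.008,0.008,-0.0,-0.0]
```

>>> servo_tool --pt "-0.01 -0.157 0.838" --pt "-0.011 -0.157 0.838" --pt "-0.011 -0.157 0.838" --pt "-0.011 -0.157 0.838" --pt "-0.011 -0.157 0.838" --pt "0 0 0" --pt "0 0 0.34" --pt "0 0 0.34" --pt "0 0 0.34" --pt "0 0 0.34" --turn '[0.008, 0.008, 0.008, 0.008, 0.008, 0, 0, 0, 0, 0]'

```text
time_s: 5.9
eef_pos: [511.9, -187.7, 54.9]
tool_rot: [3.139, -0.003, 0.201]
force: [0.2, 0.4, 0.1]
finger_gap: 0.324
finger_force: 0.0
```

>>> servo_tool --pt "0 0 0" --pt "0 0 0" --pt "0 0 0" --pt "0 0 0" --pt "0 0 0" --pt "0 0 0" --turn '[0, 0, 0, 0, 0, 0]' --grip -1 --grip_force 50

```text
time_s: 6.5
eef_pos: [510.5, -187.0, 53.8]
tool_rot: [-3.141, -0.001, 0.199]
force: [-1.1, 6.2, 5.9]
finger_gap: 0.059
finger_force: 52.5
```

>>> servo_tool --pt "0 0 -0.3" --pt "0 0 -0.5" --pt "0 0 -0.6" --pt "0 0 -0.6" --pt "0 0 0" --turn '[0, 0, 0, 0, 0]'

```text
time_s: 7.0
eef_pos: [513.0, -190.0, 158.9]
tool_rot: [3.132, -0.009, 0.199]
force: [-0.6, -0.4, 0.3]
finger_gap: 0.059
finger_force: 51.5
```

```bash
cat >> car.py <<'E'
def slot(c,s,z): return (*W(c,[[s,0,z]])[0],c[2]+np.pi/2)
E
python3 - <<'E'
from car import *
from plan import *
s=grab_frame("scene")
# thresholds on grey block in scene
print(a["color"][240,350],s["color"][240,350])
d=cv2.absdiff(a["color"],s["color"])[195:270,315:405].max(2);print("diff carrier area",(d>40).sum())
c=[525.4,156.6,.339]
go(slot(c,54,150),slot(c,54,90))
print(observe()["eef_pos"],observe()["finger_gap"])
E
```

```text
[178 173 178] [183 178 180]
diff carrier area 0
17 "travel": [[0.181,-0.458,0.008],[0.231,-0.435,0.008],[0.279,-0.406,0.008],[0.324,-0.371,0.008],[0.364,-0.332,0.008],[0.399,-0.288,0.008],[0.429,-0.241,0.008],[0.454,-0.191,0.008],[0.473,-0.138,0.008],[0.485,-0.083,0.008],[0.492,-0.027,0.008],[0.492,0.029,0.008],[0.485,0.085,0.008],[0.472,0.139,0.008],[0.454,0.192,0.008],[0.0,0.0,0.6],[0.0,0.0,0.6]] "turn": [-0.95,-0.95,-0.95,-0.95,-0.95,-0.95,-0.95,-0.95,-0.95,-0.95,-0.95,-0.95,-0.95,-0.95,-0.95,-0.0,-0.0]
[ 511.63277789 -189.11381285  156.16859155] 0.05942530724840543
```

>>> servo_tool --pt "0.181 -0.458 0" --pt "0.231 -0.435 0" --pt "0.279 -0.406 0" --pt "0.324 -0.371 0" --pt "0.364 -0.332 0" --pt "0.399 -0.288 0" --pt "0.429 -0.241 0" --pt "0.454 -0.191 0" --pt "0.473 -0.138 0" --pt "0.485 -0.083 0" --turn '[-0.95, -0.95, -0.95, -0.95, -0.95, -0.95, -0.95, -0.95, -0.95, -0.95]'

```text
time_s: 8.05
eef_pos: [552.2, 55.7, 150.9]
tool_rot: [-3.14, 0.001, 1.344]
force: [0.4, 0.3, 0.1]
finger_gap: 0.06
finger_force: 51.5
```

>>> servo_tool --pt "0.492 -0.027 0" --pt "0.492 0.029 0" --pt "0.485 0.085 0" --pt "0.472 0.139 0" --pt "0.454 0.192 0" --pt "0 0 0.3" --pt "0 0 0.3" --pt "0 0 0" --pt "0 0 0" --turn '[-0.95, -0.95, -0.95, -0.95, -0.95, 0, 0, 0, 0]'

```text
time_s: 8.95
eef_pos: [573.4, 175.2, 120.6]
tool_rot: [-3.138, -0.0, 1.908]
force: [-0.9, 0.5, 0.0]
finger_gap: 0.056
finger_force: 51.5
```

Run:
```python
from car import *
from plan import *
o=observe();print(o["eef_pos"],o["tool_rot"])
w=grab_frame("wrist");save(w,"w3.png")
c=[525.4,156.6,.339]
try: c=carrier(w,c)
except Exception as e: print(e)
go(slot(c,54,o["eef_pos"][2]))
```

```text
[573.37825926 175.17002466 120.60779411] [-3.13818892e+00 -3.66498200e-04  1.90751968e+00]
carrier [5.27098e+02 1.52661e+02 3.43000e-01] rms 6.03 [[138.5, 403.0], [360.0, 403.0], [366.2, 175.6], [101.8, 177.1]]
1 "travel": [[-0.111,0.042,0.023]] "turn": [-0.049]
```

View pics/w3.png

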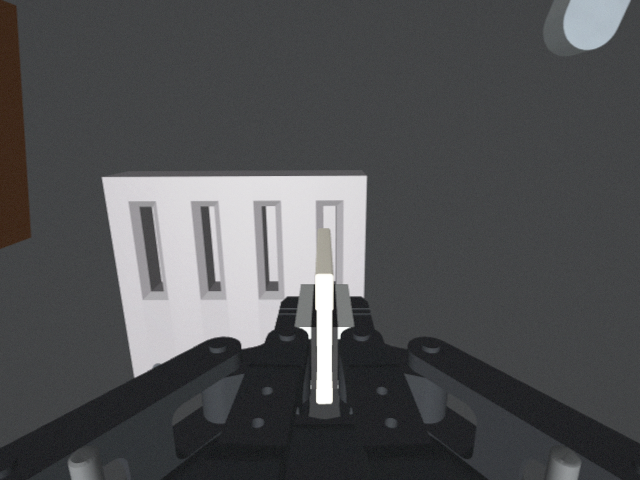

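w3 shows the coupon in the jaws above the right-hand slot. The slot mouths are at columns 145, 205, 267 and 330, rows 201 to 299, and the leading edge is at row 177.

Run:
```python
from car import *
w=grab_frame("wrist");pickle.dump(w,open("w3.pkl","wb"))
X=[[-75,45,30],[75,45,30]]+[[s+d,y,30] for s in(-54,-18,18) for d,y in((-8,31),(8,31),(-8,-31),(8,-31))]+[[46,31,30],[62,31,30]]
U=[(107,178),(366,176),(130,202),(157,201),(143,299),(168,299),(191,202),(218,201),(202,299),(228,299),(253,201),(280,201),(258,299),(283,299),(316,201),(343,201)]
c=fit(0,[(w,X,np.array(U,float))],[525,156,.34],"carrier")
from plan import *
o=observe();print(slot(c,54,0),o["eef_pos"])
# coupon bottom edge check: far bottom corner of coupon in view vs prediction
p=o["eef_pos"];yw=o["tool_rot"][2]
for dx in(25,-25):
  for z in(-47,13):print(dx,z,proj(w,[p[0]+dx*np.cos(yw),p[1]+dx*np.sin(yw),p[2]+z]))
```

```text
carrier [5.27043e+02 1.56414e+02 3.39000e-01] rms px 1.05
   single [5.27043e+02 1.56414e+02 3.39000e-01]
(np.float64(577.972768295573), np.float64(174.36184960759033), np.float64(0.0), np.float64(1.90960971564165)) [574.62831982 175.50131832 122.4921611 ]
25 -47 [[325.18939401 226.78409056]]
25 13 [[325.42579788 273.83941369]]
-25 -47 [[325.23270995 323.34320461]]
-25 13 [[325.46375202 406.6642966 ]]
```

>>> servo_tool --pt "-0.03 0.06 0.2" --pt "0 0 0.3" --pt "0 0 0.2" --pt "0 0 0" --pt "0 0 0" --turn '[-0.02, 0, 0, 0, 0]'

```text
time_s: 9.55
eef_pos: [577.3, 175.9, 86.5]
tool_rot: [-3.14, -0.0, 1.912]
force: [-0.6, -0.7, -0.5]
finger_gap: 0.06
finger_force: 51.5
```

>>> servo_tool --pt "0 0 0.1" --pt "0 0 0.1" --pt "0 0 0.1" --pt "0 0 0.1" --pt "0 0 0" --pt "0 0 0" --turn '[0, 0, 0, 0, 0, 0]'

```text
time_s: 10.15
eef_pos: [579.5, 176.4, 77.3]
tool_rot: [-3.14, 0.001, 1.913]
force: [-17.3, -3.6, 40.7]
finger_gap: 0.062
finger_force: 58.3
```

>>> servo_tool --pt "0 0 -0.2" --pt "0 0 -0.2" --pt "0 0 0" --pt "0 0 0" --pt "0 0 0" --turn '[0, 0, 0, 0, 0]'

```text
time_s: 10.65
eef_pos: [577.0, 175.8, 86.1]
tool_rot: [-3.139, -0.0, 1.912]
force: [0.6, -0.0, -1.1]
finger_gap: 0.06
finger_force: 51.5
```

Run:
```python
from car import *
P0=[]
for i in range(4):
    w=grab_frame("wrist");P0.append(observe()["eef_pos"])
print(np.round(P0,1));save(w,"w4.png",(60,120,460,440),2);pickle.dump(w,open("w4.pkl","wb"))
s=grab_frame("scene");save(s,"s4.png",(300,150,430,280),4)
```

```text
[[577.  175.8  86.1]
 [577.1 175.8  86.2]
 [577.2 175.8  86.4]
 [577.3 175.9  86.6]]
```

View pics/w4.png

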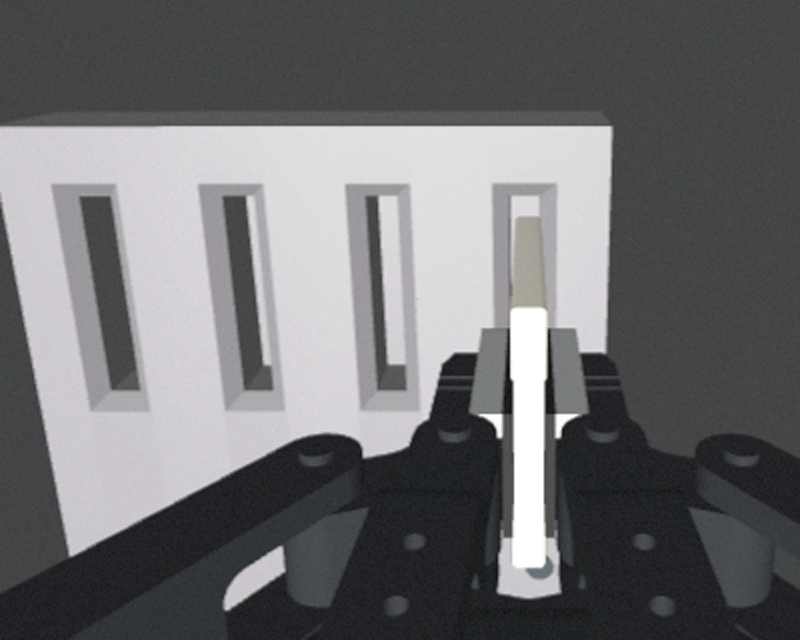

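w4 shows the slot mouth centred at crop column 525 and the coupon at 528.5. I'll compute the lengthwise error.

Run:
```python
from car import *
w=pickle.load(open("w4.pkl","rb"))
Q=lambda p:(np.array(p,float)+.5)/2-.5+[60,120]
X=[[75,45,30],[-62,31,30],[-46,31,30],[-46,-31,30],[-62,-31,30],[-26,31,30],[-10,31,30],[-10,-31,30],[-26,-31,30],[10,31,30],[26,31,30],[26,-31,30],[10,-31,30],[46,31,30],[62,31,30]]
U=[(612,126),(52,184),(115,184),(149,410),(91,410),(199,184),(262,184),(284,410),(226,410),(346,184),(409,184),(419,410),(362,410),(493,184),(557,184)]
c=fit(0,[(w,X,Q(U))],[527,156,.34],"carrier")
print("resid",np.round(proj(w,W(c,X))-Q(U),1).tolist())
for z in(38,39.5,41):
    p=back(w,Q((528.5,217)),z);d=p[:2]-c[:2];cc,s=np.cos(c[2]),np.sin(c[2]);print(z,"coupon far bottom in carrier",(cc*d[0]+s*d[1]).round(1),(-s*d[0]+cc*d[1]).round(1))
p=np.array([577.2,175.8]);d=p-c[:2];print("tcp in carrier",cc*d[0]+s*d[1],-s*d[0]+cc*d[1])
```

```text
carrier [5.25715e+02 1.56758e+02 3.40000e-01] rms px 0.58
   single [5.25715e+02 1.56758e+02 3.40000e-01]
resid [[0.5, -0.1], [-0.8, -0.5], [0.4, -0.5], [0.4, 0.7], [-0.6, 0.6], [-0.7, -0.4], [0.6, -0.4], [0.5, 0.7], [-0.6, 0.7], [-0.5, -0.4], [0.8, -0.4], [0.6, 0.8], [-0.9, 0.8], [-0.3, -0.4], [0.5, -0.4]]
38 coupon far bottom in carrier 54.8 24.6
39.5 coupon far bottom in carrier 54.8 25.0
41 coupon far bottom in carrier 54.8 25.4
tcp in carrier 54.88769277655835 0.7880348819404084
```

>>> servo_tool --pt "0 -0.02 0" --pt "0 0 0" --pt "0 0 0" --pt "0 0 0" --pt "0 0 0" --pt "0 0 0" --turn '[0, 0, 0, 0, 0, 0]'

```text
time_s: 11.5
eef_pos: [576.8, 175.6, 87.5]
tool_rot: [3.142, 0.0, 1.912]
force: [1.3, -0.2, -1.1]
finger_gap: 0.061
finger_force: 51.5
```

Run:
```python
from car import *
w=grab_frame("wrist");pickle.dump(w,open("w5.pkl","wb"));save(w,"w5.png",(240,180,400,420),2.5)
print(observe()["eef_pos"],observe()["tool_rot"])
g=w["color"].astype(int).mean(2)
for r in (222,226,232,240,260): print(r,g[r,300:352].round().astype(int).tolist())
```

```text
[576.82578978 175.6126812   87.464163  ] [3.14152798e+00 2.25641965e-05 1.91183616e+00]
222 [222, 221, 223, 223, 223, 221, 207, 173, 156, 154, 156, 156, 155, 152, 145, 141, 188, 219, 220, 218, 220, 218, 219, 220, 219, 218, 219, 219, 220, 219, 180, 149, 172, 170, 171, 176, 171, 174, 178, 202, 219, 219, 219, 218, 218, 219, 220, 221, 218, 219, 219, 218]
226 [222, 222, 222, 222, 223, 221, 205, 173, 153, 154, 154, 157, 155, 155, 146, 140, 187, 218, 219, 216, 219, 218, 219, 220, 219, 218, 217, 219, 218, 217, 183, 152, 171, 173, 173, 174, 173, 172, 176, 200, 220, 219, 219, 219, 220, 219, 219, 218, 219, 221, 218, 219]
232 [219, 222, 222, 220, 222, 222, 206, 170, 156, 153, 153, 154, 156, 154, 148, 140, 186, 193, 163, 163, 162, 161, 159, 161, 157, 156, 156, 158, 154, 145, 139, 151, 172, 173, 171, 173, 171, 175, 183, 208, 220, 219, 219, 217, 217, 219, 219, 218, 220, 219, 218, 217]
240 [221, 221, 221, 221, 222, 219, 212, 181, 156, 155, 155, 153, 155, 153, 145, 139, 169, 177, 167, 161, 161, 162, 161, 158, 160, 158, 161, 156, 156, 154, 151, 162, 172, 170, 172, 173, 173, 170, 186, 207, 219, 220, 218, 219, 219, 218, 218, 219, 220, 217, 217, 216]
260 [220, 221, 221, 219, 221, 219, 219, 189, 156, 155, 156, 157, 154, 157, 152, 138, 141, 164, 161, 160, 161, 161, 161, 159, 158, 159, 161, 161, 160, 159, 156, 146, 158, 172, 169, 170, 170, 170, 190, 209, 217, 217, 217, 218, 218, 217, 217, 215, 217, 215, 217, 214]
```

>>> servo_tool --pt "0 0 0.06" --pt "0 0 0.06" --pt "0 0 0.06" --pt "0 0 0.06" --pt "0 0 0" --pt "0 0 0" --turn '[0, 0, 0, 0, 0, 0]'

```text
time_s: 12.15
eef_pos: [576.7, 175.6, 75.2]
tool_rot: [-3.141, -0.0, 1.912]
force: [0.4, 0.5, -1.8]
finger_gap: 0.065
finger_force: 51.5
```

It has gone in freely.

>>> servo_tool --pt "0 0 0.06" --pt "0 0 0.06" --pt "0 0 0.06" --pt "0 0 0.06" --pt "0 0 0" --pt "0 0 0" --turn '[0, 0, 0, 0, 0, 0]'

```text
time_s: 12.75
eef_pos: [576.7, 175.6, 63.3]
tool_rot: [-3.141, -0.0, 1.912]
force: [-0.1, 0.0, -0.7]
finger_gap: 0.058
finger_force: 51.5
```

>>> servo_tool --pt "0 0 0.05" --pt "0 0 0.05" --pt "0 0 0" --pt "0 0 0" --turn '[0, 0, 0, 0]'

```text
time_s: 13.15
eef_pos: [576.7, 175.6, 58.3]
tool_rot: [-3.141, -0.0, 1.912]
force: [-0.6, 1.2, -1.0]
finger_gap: 0.058
finger_force: 51.5
```

>>> servo_tool --pt "0 0 0" --pt "0 0 0" --pt "0 0 0" --pt "0 0 0" --pt "0 0 -0.5" --pt "0 0 -0.8" --pt "0 0 -0.8" --pt "0 0 0" --pt "0 0 0" --pt "0 0 0" --turn '[0, 0, 0, 0, 0, 0, 0, 0, 0, 0]' --grip -0.35

```text
time_s: 14.15
eef_pos: [575.9, 175.5, 162.0]
tool_rot: [-3.139, -0.001, 1.912]
force: [-0.2, 0.3, -1.4]
finger_gap: 0.325
finger_force: 0.0
```

Run:
```python
from car import *
from plan import *
w=grab_frame("wrist");save(w,"w6.png");pickle.dump(w,open("w6.pkl","wb"))
carrier(w,[525.7,156.7,.34]);print(observe()["eef_pos"])
go((518,-226,140,.203))
```

```text
carrier [5.25258e+02 1.57544e+02 3.34000e-01] rms 1.48 [[156.5, 346.8], [351.8, 351.8], [355.9, 167.0], [132.1, 167.0]]
[575.59059823 175.4232069  161.4442191 ]
15 "travel": [[-0.479,-0.251,0.029],[-0.504,-0.195,0.029],[-0.523,-0.137,0.029],[-0.535,-0.076,0.029],[-0.541,-0.015,0.029],[-0.539,0.046,0.029],[-0.53,0.107,0.029],[-0.514,0.167,0.029],[-0.492,0.224,0.029],[-0.463,0.279,0.029],[-0.429,0.33,0.029],[-0.388,0.376,0.029],[-0.343,0.418,0.029],[-0.294,0.454,0.029],[-0.24,0.485,0.029]] "turn": [0.949,0.949,0.949,0.949,0.949,0.949,0.949,0.949,0.949,0.949,0.949,0.949,0.949,0.949,0.949]
```

View pics/w6.png

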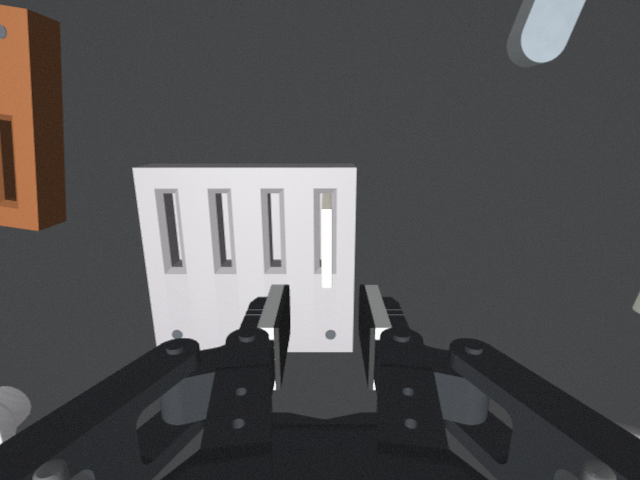

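w6 shows the first coupon standing in the +54 slot. Next I fetch the second one.

>>> servo_tool --pt "-0.479 -0.251 0.029" --pt "-0.504 -0.195 0.029" --pt "-0.523 -0.137 0.029" --pt "-0.535 -0.076 0.029" --pt "-0.541 -0.015 0.029" --pt "-0.539 0.046 0.029" --pt "-0.53 0.107 0.029" --pt "-0.514 0.167 0.029" --pt "-0.492 0.224 0.029" --pt "-0.463 0.279 0.029" --turn '[0.949, 0.949, 0.949, 0.949, 0.949, 0.949, 0.949, 0.949, 0.949, 0.949]'

```text
time_s: 15.2
eef_pos: [537.1, -92.7, 146.9]
tool_rot: [-3.138, 0.002, 0.768]
force: [-1.3, -0.5, -0.4]
finger_gap: 0.328
finger_force: 0.0
```

>>> servo_tool --pt "-0.429 0.33 0.029" --pt "-0.388 0.376 0.029" --pt "-0.343 0.418 0.029" --pt "-0.294 0.454 0.029" --pt "-0.24 0.485 0.029" --pt "0 0 0" --pt "0 0 0" --pt "0 0 0" --pt "0 0 0" --pt "0 0 0" --turn '[0.949, 0.949, 0.949, 0.949, 0.949, 0, 0, 0, 0, 0]'

```text
time_s: 16.2
eef_pos: [519.4, -224.9, 141.6]
tool_rot: [-3.141, 0.0, 0.205]
force: [-0.3, -0.4, -0.1]
finger_gap: 0.324
finger_force: 0.0
```

Run:
```python
from plan import *
o=observe();print(o["eef_pos"],o["tool_rot"])
go((518.3,-225.7,90,.203),(518.3,-225.7,52,.203))
```

```text
[ 519.39621669 -224.92977412  141.57747223] [-3.14137493e+00  1.34557895e-04  2.05199765e-01]
3 "travel": [[-0.012,0.005,0.516],[-0.012,0.005,0.516],[0.0,0.0,0.76]] "turn": [0.009,0.009,-0.0]
```

>>> servo_tool --pt "-0.022 0.012 0.516" --pt "0 0 0.516" --pt "0 0 0.38" --pt "0 0 0.38" --pt "0 0 0" --pt "0 0 0" --pt "0 0 0" --turn '[0.018, 0, 0, 0, 0, 0, 0]'

```text
time_s: 16.9
eef_pos: [519.3, -227.0, 53.5]
tool_rot: [3.14, -0.002, 0.202]
force: [-0.2, -0.7, -0.2]
finger_gap: 0.327
finger_force: 0.0
```

>>> servo_tool --pt "0 0 0" --pt "0 0 0" --pt "0 0 0" --pt "0 0 0" --pt "0 0 0" --turn '[0, 0, 0, 0, 0]' --grip -1 --grip_force 70

```text
time_s: 17.4
eef_pos: [518.9, -226.2, 53.5]
tool_rot: [-3.141, -0.001, 0.201]
force: [-0.6, 3.2, 5.9]
finger_gap: 0.055
finger_force: 69.5
```

>>> servo_tool --pt "0 0 -0.2" --pt "0 0 -0.3" --pt "0 0 -0.4" --pt "0 0 -0.5" --pt "0 0 -0.4" --pt "0 0 0" --pt "0 0 0" --pt "0 0 0" --turn '[0, 0, 0, 0, 0, 0, 0, 0]'

```text
time_s: 18.2
eef_pos: [517.5, -226.3, 140.9]
tool_rot: [-3.14, 0.002, 0.201]
force: [-0.1, -0.2, -1.2]
finger_gap: 0.055
finger_force: 68.6
```

Run:
```python
from car import *
from plan import *
s=grab_frame("scene");pickle.dump(s,open("sc.pkl","wb"))
d=cv2.absdiff(a["color"],s["color"])[195:270,315:405].max(2);print("diff carrier area",(d>40).sum())
o=observe();print(o["eef_pos"],o["tool_rot"])
go((542.7,163.6,140,1.912))
```

```text
diff carrier area 92
[ 517.44257786 -226.18213698  140.55503044] [-3.13975827e+00  1.94570622e-03  2.01334880e-01]
15 "travel": [[0.137,-0.502,0.001],[0.193,-0.484,0.001],[0.247,-0.459,0.001],[0.298,-0.427,0.001],[0.344,-0.391,0.001],[0.386,-0.349,0.001],[0.424,-0.303,0.001],[0.455,-0.253,0.001],[0.481,-0.199,0.001],[0.501,-0.143,0.001],[0.514,-0.085,0.001],[0.52,-0.026,0.001],[0.52,0.033,0.001],[0.513,0.092,0.001],[0.499,0.15,0.001]] "turn": [-0.95,-0.95,-0.95,-0.95,-0.95,-0.95,-0.95,-0.95,-0.95,-0.95,-0.95,-0.95,-0.95,-0.95,-0.95]
```

>>> servo_tool --pt "0.137 -0.502 0" --pt "0.193 -0.484 0" --pt "0.247 -0.459 0" --pt "0.298 -0.427 0" --pt "0.344 -0.391 0" --pt "0.386 -0.349 0" --pt "0.424 -0.303 0" --pt "0.455 -0.253 0" --pt "0.481 -0.199 0" --pt "0.501 -0.143 0" --turn '[-0.95, -0.95, -0.95, -0.95, -0.95, -0.95, -0.95, -0.95, -0.95, -0.95]'

```text
time_s: 19.25
eef_pos: [534.3, 34.3, 140.6]
tool_rot: [-3.139, 0.0, 1.346]
force: [-0.6, 0.2, -1.4]
finger_gap: 0.054
finger_force: 68.5
```

>>> servo_tool --pt "0.514 -0.085 0" --pt "0.52 -0.026 0" --pt "0.52 0.033 0" --pt "0.513 0.092 0" --pt "0.499 0.15 0" --pt "0 0 0" --pt "0 0 0" --pt "0 0 0" --pt "0 0 0" --pt "0 0 0" --turn '[-0.95, -0.95, -0.95, -0.95, -0.95, 0, 0, 0, 0, 0]'

```text
time_s: 20.25
eef_pos: [543.7, 162.4, 142.0]
tool_rot: [-3.141, 0.0, 1.91]
force: [0.3, -0.2, -0.9]
finger_gap: 0.052
finger_force: 68.6
```

```bash
cat > chk.py <<'E'
from car import *
from plan import *
def slotlines(f,c):
    """x residual (mm, carrier axes) of free slot mouths' side edges against the pose c, from image gradients"""
    g=cv2.GaussianBlur(f["color"],(3,3),0).astype(float).mean(2);out=[]
    for s in(-54,-18,18,54):
        for e in(-8,8):
            v=[]
            for y in np.linspace(8,26,10):
                uv=proj(f,W(c,[[s+e+t,y,30] for t in np.arange(-5,5.1,.25)])).astype(np.float32)
                if uv.min()<1 or uv[:,0].max()>638 or uv[:,1].max()>478: continue
                pr=cv2.remap(g.astype(np.float32),uv[None,:,0],uv[None,:,1],1)[0]
                d=np.diff(pr)*(1 if e>0 else -1)
                if d.max()>5: v.append(np.arange(-5,5,.25)[np.argmax(d)]+.125)
            out.append((s,e,np.round(np.median(v),1) if len(v)>4 else None,len(v)))
    print(out)
E
python3 - <<'E'
from chk import *
w=grab_frame("wrist");pickle.dump(w,open("w7.pkl","wb"))
o=observe();print(o["eef_pos"],o["tool_rot"])
slotlines(w,[525.7,156.7,.34])
w4=pickle.load(open("w4.pkl","rb"));slotlines(w4,[525.7,156.7,.34])
print(proj(w,[*o["eef_pos"][:2]+25*np.array([np.cos(1.911),np.sin(1.911)]),o["eef_pos"][2]-47]))
go((542.7,163.6,90,1.912))
E
```

```text
[543.68565766 162.46199703 142.0549851 ] [-3.14153442e+00  7.48289723e-05  1.91009017e+00]
[(-54, -8, np.float64(4.9), 10), (-54, 8, np.float64(-0.2), 10), (-18, -8, np.float64(4.6), 10), (-18, 8, np.float64(-0.4), 10), (18, -8, np.float64(-0.1), 10), (18, 8, np.float64(-0.6), 10), (54, -8, np.float64(-0.2), 10), (54, 8, np.float64(-3.9), 10)]
[(-54, -8, np.float64(0.1), 10), (-54, 8, np.float64(-1.9), 10), (-18, -8, np.float64(-0.1), 10), (-18, 8, np.float64(-4.6), 10), (18, -8, np.float64(4.9), 10), (18, 8, np.float64(-0.1), 10), (54, -8, np.float64(-0.1), 10), (54, 8, np.float64(-0.4), 10)]
[[324.10020629 226.22142319]]
2 "travel": [[0.014,-0.006,0.521],[0.014,-0.005,0.521]] "turn": [-0.008,-0.008]
```

>>> servo_tool --pt "0.028 -0.011 0.5" --pt "0 0 0.4" --pt "0 0 0.14" --pt "0 0 0" --pt "0 0 0" --pt "0 0 0" --pt "0 0 0" --turn '[-0.016, 0, 0, 0, 0, 0, 0]'

```text
time_s: 21.0
eef_pos: [543.5, 164.4, 91.3]
tool_rot: [3.139, 0.001, 1.913]
force: [0.2, 0.6, 0.0]
finger_gap: 0.051
finger_force: 68.6
```

Run:
```python
from chk import *
w=grab_frame("wrist");o=observe();print(o["eef_pos"])
slotlines(w,[525.7,156.7,.34])
go((542.7,163.6,o["eef_pos"][2],1.912))
g=w["color"].astype(int).mean(2)
for r in (222,232,240): print(r,g[r,298:352].round().astype(int).tolist())
```

```text
[543.27222357 164.38834538  91.10020009]
[(-54, -8, np.float64(-0.1), 10), (-54, 8, np.float64(-4.9), 10), (-18, -8, np.float64(4.9), 10), (-18, 8, np.float64(-0.1), 10), (18, -8, np.float64(-0.1), 10), (18, 8, np.float64(-0.1), 10), (54, -8, np.float64(-0.1), 10), (54, 8, np.float64(-0.4), 10)]
1 "travel": [[-0.011,-0.016,-0.0]] "turn": [0.011]
222 [216, 216, 218, 216, 217, 218, 217, 186, 149, 151, 151, 150, 149, 152, 146, 122, 166, 213, 211, 212, 214, 214, 213, 213, 214, 211, 213, 212, 213, 212, 187, 161, 166, 168, 166, 166, 167, 164, 171, 198, 214, 213, 213, 215, 211, 213, 214, 213, 213, 213, 210, 213, 212, 210]
232 [216, 215, 215, 215, 214, 215, 215, 193, 157, 150, 151, 153, 151, 149, 151, 126, 168, 211, 202, 178, 160, 154, 153, 155, 153, 153, 152, 151, 154, 152, 148, 146, 156, 165, 167, 167, 167, 166, 179, 202, 212, 213, 215, 213, 213, 210, 210, 213, 212, 213, 211, 212, 211, 213]
240 [216, 214, 216, 215, 217, 217, 214, 191, 159, 149, 150, 149, 149, 149, 147, 125, 164, 213, 189, 164, 157, 157, 154, 156, 153, 154, 154, 155, 151, 155, 149, 144, 150, 161, 165, 166, 167, 165, 176, 201, 214, 212, 211, 213, 212, 212, 213, 210, 212, 210, 212, 211, 210, 212]
```

>>> servo_tool --pt "-0.01 -0.02 0.06" --pt "0 0 0.06" --pt "0 0 0.06" --pt "0 0 0.06" --pt "0 0 0.06" --pt "0 0 0" --pt "0 0 0" --turn '[0.01, 0, 0, 0, 0, 0, 0]'

```text
time_s: 21.75
eef_pos: [541.8, 163.5, 74.9]
tool_rot: [-3.141, -0.0, 1.912]
force: [0.0, -0.0, -0.5]
finger_gap: 0.053
finger_force: 68.6
```

>>> servo_tool --pt "0 0 0.06" --pt "0 0 0.06" --pt "0 0 0.06" --pt "0 0 0.06" --pt "0 0 0.06" --pt "0 0 0.04" --pt "0 0 0" --pt "0 0 0" --turn '[0, 0, 0, 0, 0, 0, 0, 0]'

```text
time_s: 22.55
eef_pos: [541.9, 163.5, 58.0]
tool_rot: [-3.142, -0.0, 1.912]
force: [-0.5, 0.4, 0.1]
finger_gap: 0.056
finger_force: 68.7
```

>>> servo_tool --pt "0 0 0" --pt "0 0 0" --pt "0 0 0" --pt "0 0 0" --pt "0 0 -0.5" --pt "0 0 -0.6" --pt "0 0 -0.6" --pt "0 0 0" --pt "0 0 0" --pt "0 0 0" --turn '[0, 0, 0, 0, 0, 0, 0, 0, 0, 0]' --grip -0.35

```text
time_s: 23.55
eef_pos: [540.9, 163.3, 141.6]
tool_rot: [-3.139, -0.001, 1.912]
force: [-0.0, 0.4, 0.4]
finger_gap: 0.325
finger_force: 0.0
```

Run:
```python
from plan import *
go((526.6,-265.2,140,.201))
```

```text
15 "travel": [[-0.532,-0.209,0.002],[-0.552,-0.147,0.002],[-0.566,-0.083,0.002],[-0.571,-0.018,0.002],[-0.57,0.047,0.002],[-0.561,0.111,0.002],[-0.544,0.174,0.002],[-0.521,0.235,0.002],[-0.491,0.293,0.002],[-0.454,0.347,0.002],[-0.412,0.397,0.002],[-0.364,0.441,0.002],[-0.311,0.479,0.002],[-0.255,0.512,0.002],[-0.195,0.537,0.002]] "turn": [0.951,0.951,0.951,0.951,0.951,0.951,0.951,0.951,0.951,0.951,0.951,0.951,0.951,0.951,0.951]
```

>>> servo_tool --pt "-0.532 -0.209 0" --pt "-0.552 -0.147 0" --pt "-0.566 -0.083 0" --pt "-0.571 -0.018 0" --pt "-0.57 0.047 0" --pt "-0.561 0.111 0" --pt "-0.544 0.174 0" --pt "-0.521 0.235 0" --pt "-0.491 0.293 0" --pt "-0.454 0.347 0" --turn '[0.951, 0.951, 0.951, 0.951, 0.951, 0.951, 0.951, 0.951, 0.951, 0.951]'

```text
time_s: 24.55
eef_pos: [531.1, -122.8, 141.0]
tool_rot: [-3.138, 0.001, 0.766]
force: [0.3, 0.3, 0.8]
finger_gap: 0.327
finger_force: 0.0
```

>>> servo_tool --pt "-0.412 0.397 0" --pt "-0.364 0.441 0" --pt "-0.311 0.479 0" --pt "-0.255 0.512 0" --pt "-0.195 0.537 0" --pt "0 0 0" --pt "0 0 0" --pt "0 0 0" --pt "0 0 0" --pt "0 0 0" --turn '[0.951, 0.951, 0.951, 0.951, 0.951, 0, 0, 0, 0, 0]'

```text
time_s: 25.55
eef_pos: [527.7, -263.9, 142.9]
tool_rot: [-3.141, 0.0, 0.202]
force: [-0.6, -0.1, -0.4]
finger_gap: 0.329
finger_force: 0.0
```

Run:
```python
from plan import *
o=observe();print(o["eef_pos"],o["tool_rot"])
go((526.6,-265.2,52,.201))
```

```text
[ 527.6855045  -263.94283806  142.9033823 ] [-3.14123599e+00  2.36348936e-04  2.02053176e-01]
2 "travel": [[-0.013,0.01,0.909],[-0.013,0.01,0.909]] "turn": [0.004,0.004]
```

>>> servo_tool --pt "-0.026 0.016 0.5" --pt "0 0 0.5" --pt "0 0 0.4" --pt "0 0 0.4" --pt "0 0 0" --pt "0 0 0" --pt "0 0 0" --turn '[0.008, 0, 0, 0, 0, 0, 0]'

```text
time_s: 26.25
eef_pos: [527.5, -266.4, 54.6]
tool_rot: [3.14, -0.002, 0.2]
force: [0.9, -0.6, 0.7]
finger_gap: 0.328
finger_force: 0.0
```

>>> servo_tool --pt "0 0 0" --pt "0 0 0" --pt "0 0 0" --pt "0 0 0" --pt "0 0 0" --turn '[0, 0, 0, 0, 0]' --grip -1 --grip_force 70

```text
time_s: 26.75
eef_pos: [527.1, -265.4, 54.6]
tool_rot: [-3.14, -0.001, 0.199]
force: [-0.2, 3.6, 5.5]
finger_gap: 0.054
finger_force: 70.0
```

>>> servo_tool --pt "0 0 -0.2" --pt "0 0 -0.3" --pt "0 0 -0.4" --pt "0 0 -0.5" --pt "0 0 -0.4" --pt "0 0 0" --pt "0 0 0" --pt "0 0 0" --turn '[0, 0, 0, 0, 0, 0, 0, 0]'

```text
time_s: 27.55
eef_pos: [525.8, -265.6, 141.9]
tool_rot: [-3.14, 0.001, 0.199]
force: [-1.3, -0.0, -1.8]
finger_gap: 0.056
finger_force: 69.1
```

Run:
```python
from car import *
from plan import *
s=grab_frame("scene")
d=cv2.absdiff(pickle.load(open("sc.pkl","rb"))["color"],s["color"])[195:270,315:405].max(2);print("diff carrier area",(d>40).sum())
o=observe();print(o["eef_pos"],o["tool_rot"])
go((508.4,151.5,140,1.912))
```

```text
diff carrier area 96
[ 525.65530528 -265.50170736  141.52372987] [-3.13964100e+00  1.89460687e-03  1.99364395e-01]
15 "travel": [[0.088,-0.55,0.002],[0.15,-0.536,0.002],[0.21,-0.515,0.002],[0.267,-0.488,0.002],[0.321,-0.455,0.002],[0.371,-0.415,0.002],[0.415,-0.37,0.002],[0.455,-0.321,0.002],[0.488,-0.267,0.002],[0.516,-0.209,0.002],[0.536,-0.149,0.002],[0.55,-0.087,0.002],[0.556,-0.024,0.002],[0.555,0.039,0.002],[0.547,0.102,0.002]] "turn": [-0.951,-0.951,-0.951,-0.951,-0.951,-0.951,-0.951,-0.951,-0.951,-0.951,-0.951,-0.951,-0.951,-0.951,-0.951]
```

>>> servo_tool --pt "0.088 -0.55 0" --pt "0.15 -0.536 0" --pt "0.21 -0.515 0" --pt "0.267 -0.488 0" --pt "0.321 -0.455 0" --pt "0.371 -0.415 0" --pt "0.415 -0.37 0" --pt "0.455 -0.321 0" --pt "0.488 -0.267 0" --pt "0.516 -0.209 0" --turn '[-0.951, -0.951, -0.951, -0.951, -0.951, -0.951, -0.951, -0.951, -0.951, -0.951]'

```text
time_s: 28.6
eef_pos: [514.1, 13.2, 141.7]
tool_rot: [-3.139, 0.0, 1.345]
force: [0.8, 0.8, -0.6]
finger_gap: 0.05
finger_force: 69.0
```

>>> servo_tool --pt "0.536 -0.149 0" --pt "0.55 -0.087 0" --pt "0.556 -0.024 0" --pt "0.555 0.039 0" --pt "0.547 0.102 0" --pt "0 0 0" --pt "0 0 0" --pt "0 0 0" --pt "0 0 0" --pt "0 0 0" --turn '[-0.951, -0.951, -0.951, -0.951, -0.951, 0, 0, 0, 0, 0]'

```text
time_s: 29.6
eef_pos: [509.4, 150.2, 143.0]
tool_rot: [-3.141, 0.0, 1.91]
force: [-0.3, 1.4, -1.1]
finger_gap: 0.054
finger_force: 69.0
```

Run:
```python
from chk import *
w=grab_frame("wrist")
o=observe();print(o["eef_pos"],o["tool_rot"])
slotlines(w,[525.7,156.7,.34])
go((508.2,151.4,90,1.912))
```

```text
[509.44873522 150.28779613 143.07451484] [-3.14154114e+00  6.58752944e-05  1.90973783e+00]
[(-54, -8, np.float64(4.6), 10), (-54, 8, np.float64(-0.1), 10), (-18, -8, np.float64(-0.1), 10), (-18, 8, np.float64(-0.4), 10), (18, -8, np.float64(-0.2), 10), (18, 8, np.float64(-4.6), 10), (54, -8, np.float64(-0.4), 10), (54, 8, np.float64(2.6), 7)]
2 "travel": [[0.015,-0.008,0.531],[0.015,-0.008,0.531]] "turn": [-0.009,-0.009]
```

>>> servo_tool --pt "0.022 -0.031 0.5" --pt "0 0 0.4" --pt "0 0 0.16" --pt "0 0 0" --pt "0 0 0" --pt "0 0 0" --pt "0 0 0" --pt "0 0 0" --pt "0 0 0" --turn '[-0.01, 0, 0, 0, 0, 0, 0, 0, 0]'

```text
time_s: 30.55
eef_pos: [507.7, 151.6, 90.5]
tool_rot: [3.141, 0.0, 1.912]
force: [-0.7, -0.5, -0.9]
finger_gap: 0.052
finger_force: 69.1
```

Run:
```python
from chk import *
w=grab_frame("wrist");o=observe();print(o["eef_pos"],o["tool_rot"][2])
go((507.9,151.5,o["eef_pos"][2],1.912))
g=w["color"].astype(int).mean(2)
for r in (222,232): print(r,g[r,298:352].round().astype(int).tolist())
```

```text
[507.62294535 151.56883628  90.3636819 ] 1.9124412220690028
1 "travel": [[-0.003,0.005,-0.0]] "turn": [0.004]
222 [212, 215, 216, 214, 214, 214, 217, 216, 215, 212, 212, 182, 149, 147, 148, 147, 148, 150, 146, 147, 180, 212, 211, 213, 212, 210, 209, 211, 209, 213, 210, 210, 209, 210, 173, 146, 166, 165, 166, 163, 166, 168, 170, 195, 213, 212, 211, 213, 208, 214, 211, 212, 210, 210]
232 [214, 216, 214, 215, 215, 216, 216, 215, 213, 215, 212, 183, 148, 146, 150, 150, 147, 149, 146, 153, 157, 153, 150, 151, 152, 151, 153, 150, 151, 150, 147, 147, 185, 201, 156, 144, 166, 164, 164, 166, 166, 167, 175, 201, 210, 211, 210, 209, 212, 211, 208, 211, 210, 211]
```

>>> servo_tool --pt "0 0.013 0.06" --pt "0 0 0.06" --pt "0 0 0.06" --pt "0 0 0.06" --pt "0 0 0.06" --pt "0 0 0" --pt "0 0 0" --turn '[0, 0, 0, 0, 0, 0, 0]'

```text
time_s: 31.3
eef_pos: [508.1, 151.7, 75.0]
tool_rot: [-3.141, -0.0, 1.912]
force: [-0.9, -0.4, -0.7]
finger_gap: 0.056
finger_force: 69.1
```

>>> servo_tool --pt "0 0 0.06" --pt "0 0 0.06" --pt "0 0 0.06" --pt "0 0 0.06" --pt "0 0 0.06" --pt "0 0 0.02" --pt "0 0 0" --pt "0 0 0" --turn '[0, 0, 0, 0, 0, 0, 0, 0]'

```text
time_s: 32.1
eef_pos: [508.2, 151.8, 59.1]
tool_rot: [3.141, 0.0, 1.912]
force: [-0.7, -0.5, -0.4]
finger_gap: 0.056
finger_force: 69.1
```

>>> servo_tool --pt "0 0 0.02" --pt "0 0 0" --pt "0 0 0" --pt "0 0 0" --pt "0 0 -0.5" --pt "0 0 -0.6" --pt "0 0 -0.6" --pt "0 0 0" --pt "0 0 0" --pt "0 0 0" --turn '[0, 0, 0, 0, 0, 0, 0, 0, 0, 0]' --grip -0.35

```text
time_s: 33.1
eef_pos: [507.1, 151.6, 141.7]
tool_rot: [-3.139, -0.001, 1.912]
force: [0.1, 0.2, 0.2]
finger_gap: 0.326
finger_force: 0.0
```

Run:
```python
from plan import *
go((533.6,-305.2,140,.2))
```

```text
15 "travel": [[-0.586,-0.171,0.002],[-0.601,-0.103,0.002],[-0.609,-0.034,0.002],[-0.609,0.036,0.002],[-0.601,0.105,0.002],[-0.585,0.173,0.002],[-0.562,0.238,0.002],[-0.531,0.301,0.002],[-0.493,0.359,0.002],[-0.449,0.413,0.002],[-0.399,0.461,0.002],[-0.344,0.504,0.002],[-0.284,0.54,0.002],[-0.221,0.569,0.002],[-0.155,0.59,0.002]] "turn": [0.951,0.951,0.951,0.951,0.951,0.951,0.951,0.951,0.951,0.951,0.951,0.951,0.951,0.951,0.951]
```

>>> servo_tool --pt "-0.586 -0.171 0" --pt "-0.601 -0.103 0" --pt "-0.609 -0.034 0" --pt "-0.609 0.036 0" --pt "-0.601 0.105 0" --pt "-0.585 0.173 0" --pt "-0.562 0.238 0" --pt "-0.531 0.301 0" --pt "-0.493 0.359 0" --pt "-0.449 0.413 0" --turn '[0.951, 0.951, 0.951, 0.951, 0.951, 0.951, 0.951, 0.951, 0.951, 0.951]'

```text
time_s: 34.1
eef_pos: [524.6, -153.5, 141.0]
tool_rot: [-3.138, 0.001, 0.766]
force: [0.1, -0.1, -0.7]
finger_gap: 0.328
finger_force: 0.0
```

>>> servo_tool --pt "-0.399 0.461 0" --pt "-0.344 0.504 0" --pt "-0.284 0.54 0" --pt "-0.221 0.569 0" --pt "-0.155 0.59 0" --pt "0 0 0" --pt "0 0 0" --pt "0 0 0" --pt "0 0 0" --pt "0 0 0" --turn '[0.951, 0.951, 0.951, 0.951, 0.951, 0, 0, 0, 0, 0]'

```text
time_s: 35.1
eef_pos: [534.7, -304.0, 142.9]
tool_rot: [-3.141, 0.0, 0.202]
force: [0.2, 0.4, 0.7]
finger_gap: 0.326
finger_force: 0.0
```

Run:
```python
from plan import *
o=observe();print(o["eef_pos"],o["tool_rot"])
go((534.7,-304.5,52,.2))
```

```text
[ 534.67281806 -304.00887196  142.90723925] [-3.14118448e+00  2.71348174e-04  2.02122256e-01]
2 "travel": [[-0.001,0.005,0.909],[-0.001,0.005,0.909]] "turn": [0.009,0.009]
```

>>> servo_tool --pt "-0.01 0 0.5" --pt "0 0 0.5" --pt "0 0 0.4" --pt "0 0 0.4" --pt "0 0 0" --pt "0 0 0" --pt "0 0 0" --turn '[0.01, 0, 0, 0, 0, 0, 0]'

```text
time_s: 35.8
eef_pos: [535.1, -305.6, 54.7]
tool_rot: [3.14, -0.002, 0.2]
force: [-0.5, 0.1, 0.5]
finger_gap: 0.327
finger_force: 0.0
```

>>> servo_tool --pt "0 0 0" --pt "0 0 0" --pt "0 0 0" --pt "0 0 0" --pt "0 0 0" --turn '[0, 0, 0, 0, 0]' --grip -1 --grip_force 70

```text
time_s: 36.3
eef_pos: [534.7, -304.6, 54.7]
tool_rot: [-3.141, -0.001, 0.199]
force: [0.1, 4.5, 6.7]
finger_gap: 0.052
finger_force: 70.0
```

>>> servo_tool --pt "0 0 -0.2" --pt "0 0 -0.3" --pt "0 0 -0.4" --pt "0 0 -0.5" --pt "0 0 -0.4" --pt "0 0 0" --pt "0 0 0" --pt "0 0 0" --turn '[0, 0, 0, 0, 0, 0, 0, 0]'

```text
time_s: 37.1
eef_pos: [533.4, -304.7, 141.8]
tool_rot: [-3.14, 0.002, 0.199]
force: [0.5, 0.0, -0.4]
finger_gap: 0.055
finger_force: 69.1
```

Run:
```python
from car import *
from plan import *
s=grab_frame("scene")
d=cv2.absdiff(pickle.load(open("sc.pkl","rb"))["color"],s["color"])[195:270,315:405].max(2);print("diff carrier area",(d>40).sum())
o=observe();print(o["eef_pos"],o["tool_rot"])
go((473.4,140.4,140,1.913))
```

```text
diff carrier area 200
[ 533.28670712 -304.59482694  141.39609659] [-3.13943653e+00  1.90809023e-03  1.99246114e-01]
15 "travel": [[0.039,-0.597,0.002],[0.107,-0.589,0.002],[0.173,-0.573,0.002],[0.238,-0.549,0.002],[0.299,-0.519,0.002],[0.356,-0.481,0.002],[0.408,-0.438,0.002],[0.456,-0.388,0.002],[0.497,-0.334,0.002],[0.532,-0.275,0.002],[0.56,-0.213,0.002],[0.58,-0.147,0.002],[0.593,-0.08,0.002],[0.599,-0.012,0.002],[0.596,0.056,0.002]] "turn": [-0.952,-0.952,-0.952,-0.952,-0.952,-0.952,-0.952,-0.952,-0.952,-0.952,-0.952,-0.952,-0.952,-0.952,-0.952]
```

>>> servo_tool --pt "0.039 -0.597 0" --pt "0.107 -0.589 0" --pt "0.173 -0.573 0" --pt "0.238 -0.549 0" --pt "0.299 -0.519 0" --pt "0.356 -0.481 0" --pt "0.408 -0.438 0" --pt "0.456 -0.388 0" --pt "0.497 -0.334 0" --pt "0.532 -0.275 0" --turn '[-0.952, -0.952, -0.952, -0.952, -0.952, -0.952, -0.952, -0.952, -0.952, -0.952]'

```text
time_s: 38.15
eef_pos: [493.1, -7.2, 141.8]
tool_rot: [-3.139, 0.0, 1.346]
force: [0.5, -0.4, -0.6]
finger_gap: 0.054
finger_force: 69.1
```

>>> servo_tool --pt "0.56 -0.213 0" --pt "0.58 -0.147 0" --pt "0.593 -0.08 0" --pt "0.599 -0.012 0" --pt "0.596 0.056 0" --pt "0 0 0" --pt "0 0 0" --pt "0 0 0" --pt "0 0 0" --pt "0 0 0" --turn '[-0.952, -0.952, -0.952, -0.952, -0.952, 0, 0, 0, 0, 0]'

```text
time_s: 39.15
eef_pos: [474.4, 139.0, 143.0]
tool_rot: [-3.141, 0.0, 1.911]
force: [0.1, 0.0, -0.9]
finger_gap: 0.057
finger_force: 69.1
```

Run:
```python
from chk import *
w=grab_frame("wrist")
o=observe();print(o["eef_pos"],o["tool_rot"])
slotlines(w,[525.7,156.7,.34])
go((474.2,139.5,90,1.912))
```

```text
[474.39743825 139.08721279 143.03300796] [-3.14154295e+00  6.97637097e-05  1.91145185e+00]
[(-54, -8, np.float64(-0.1), 10), (-54, 8, np.float64(-0.4), 10), (-18, -8, np.float64(-0.1), 10), (-18, 8, np.float64(-4.1), 10), (18, -8, np.float64(-0.4), 10), (18, 8, np.float64(2.1), 7), (54, -8, np.float64(-0.4), 10), (54, 8, None, 0)]
2 "travel": [[0.005,-0.0,0.53],[0.005,-0.0,0.53]] "turn": [-0.002,-0.002]
```

>>> servo_tool --pt "-0.01 0 0.5" --pt "0 0 0.4" --pt "0 0 0.16" --pt "0 0 0" --pt "0 0 0" --pt "0 0 0" --pt "0 0 0" --pt "0 0 0" --pt "0 0 0" --turn '[0, 0, 0, 0, 0, 0, 0, 0, 0]'

```text
time_s: 40.1
eef_pos: [474.6, 139.4, 90.5]
tool_rot: [3.141, 0.0, 1.913]
force: [-0.2, -0.8, -0.2]
finger_gap: 0.055
finger_force: 69.1
```

Run:
```python
from chk import *
w=grab_frame("wrist");o=observe();print(o["eef_pos"],o["tool_rot"][2])
go((474.2,139.5,o["eef_pos"][2],1.912))
g=w["color"].astype(int).mean(2)
for r in (222,232): print(r,g[r,298:352].round().astype(int).tolist())
```

```text
[474.52999634 139.38091411  90.36706275] 1.913085913675339
1 "travel": [[0.004,-0.005,-0.0]] "turn": [0.009]
222 [219, 219, 220, 219, 219, 220, 219, 220, 219, 203, 169, 152, 154, 151, 153, 150, 152, 142, 157, 199, 215, 217, 214, 215, 216, 216, 215, 216, 216, 218, 215, 213, 199, 165, 160, 170, 169, 169, 169, 168, 168, 187, 210, 216, 218, 214, 215, 216, 215, 218, 214, 214, 214, 214]
232 [220, 217, 218, 219, 216, 218, 219, 219, 218, 212, 180, 150, 151, 151, 152, 152, 152, 143, 146, 164, 161, 156, 157, 156, 155, 155, 156, 156, 154, 154, 149, 150, 152, 149, 157, 167, 166, 169, 169, 169, 169, 185, 208, 215, 217, 215, 213, 214, 213, 214, 215, 214, 214, 215]
```

>>> servo_tool --pt "0 0 0.06" --pt "0 0 0.06" --pt "0 0 0.06" --pt "0 0 0.06" --pt "0 0 0.06" --pt "0 0 0" --pt "0 0 0" --turn '[0.005, 0, 0, 0, 0, 0, 0]'

```text
time_s: 40.85
eef_pos: [474.3, 139.4, 74.9]
tool_rot: [-3.141, -0.0, 1.912]
force: [-0.2, -0.3, 0.2]
finger_gap: 0.061
finger_force: 69.1
```

>>> servo_tool --pt "0 0 0.06" --pt "0 0 0.06" --pt "0 0 0.06" --pt "0 0 0.06" --pt "0 0 0.06" --pt "0 0 0.03" --pt "0 0 0" --pt "0 0 0" --turn '[0, 0, 0, 0, 0, 0, 0, 0]'

```text
time_s: 41.65
eef_pos: [474.4, 139.3, 58.7]
tool_rot: [-3.141, 0.0, 1.912]
force: [-0.5, 0.3, 2.1]
finger_gap: 0.056
finger_force: 69.4
```

>>> servo_tool --pt "0 0 0" --pt "0 0 0" --pt "0 0 0" --pt "0 0 0" --pt "0 0 -0.5" --pt "0 0 -0.6" --pt "0 0 -0.9" --pt "0 0 -0.9" --pt "0 0 -0.9" --pt "0 0 -0.9" --turn '[0, 0, 0, 0, 0, 0, 0, 0, 0, 0]' --grip -0.35

```text
time_s: 42.65
eef_pos: [474.0, 139.3, 295.4]
tool_rot: [3.141, 0.0, 1.912]
force: [0.6, -0.3, 0.5]
finger_gap: 0.326
finger_force: 0.0
```

Run:
```python
from plan import *
print(observe()["eef_pos"])
go((530,130,320,1.62))
```

```text
[473.99069223 139.31791778 295.39683276]
3 "travel": [[-0.184,0.331,-0.164],[-0.151,0.347,-0.164],[-0.116,0.36,-0.164]] "turn": [0.812,0.812,0.812]
```

>>> servo_tool --pt "-0.184 0.331 -0.164" --pt "-0.151 0.347 -0.164" --pt "-0.116 0.36 -0.164" --pt "0 0 0" --pt "0 0 0" --pt "0 0 0" --pt "0 0 0" --turn '[0.812, 0.812, 0.812, 0, 0, 0, 0]'

```text
time_s: 43.35
eef_pos: [529.5, 130.2, 317.5]
tool_rot: [-3.14, -0.0, 1.621]
force: [-0.2, 0.5, 0.5]
finger_gap: 0.328
finger_force: 0.0
```

Run:
```python
from chk import *
w=grab_frame("wrist");save(w,"w8.png");pickle.dump(w,open("w8.pkl","wb"))
o=observe();print(o["eef_pos"],o["tool_rot"])
carrier(w,[525.7,156.7,.34])
```

```text
[529.60679102 130.18667427 317.66222608] [-3.14065702e+00 -2.36784579e-05  1.62103657e+00]
carrier [5.25484e+02 1.56671e+02 3.41000e-01] rms 0.31 [[283.6, 267.8], [410.7, 231.7], [379.5, 105.4], [241.8, 148.6]]
```

View pics/w8.png

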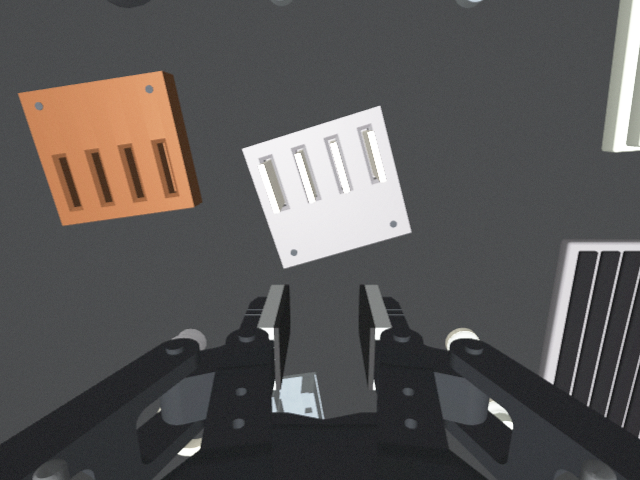

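w8 shows all four coupons standing in the carrier, and the prong tips just enter at the top edge, (280,0) and (470,0). I'll move forward for a view of the foot.

>>> servo_tool --pt "0.8 -0.3 0" --pt "0.8 -0.3 0" --pt "0 0 0" --pt "0 0 0" --pt "0 0 0" --pt "0 0 0" --turn '[0.1, 0.1, 0, 0, 0, 0]'

```text
time_s: 44.0
eef_pos: [497.3, 207.7, 318.1]
tool_rot: [-3.142, 0.0, 1.595]
force: [-0.6, 0.2, -0.0]
finger_gap: 0.321
finger_force: 0.0
```

Run:
```python
from chk import *
w=grab_frame("wrist");save(w,"w9.png",(100,0,640,300),1.48);pickle.dump(w,open("w9.pkl","wb"))
o=observe();print(o["eef_pos"],o["tool_rot"])
carrier(w,[525.7,156.7,.34])
```

```text
[497.32816843 207.66831052 318.09047928] [-3.14147554e+00  2.16574067e-04  1.59464072e+00]
carrier [5.25334e+02 1.56796e+02 3.41000e-01] rms 0.31 [[312.3, 329.4], [433.1, 293.7], [402.1, 180.5], [271.9, 222.6]]
```

View pics/w9.png

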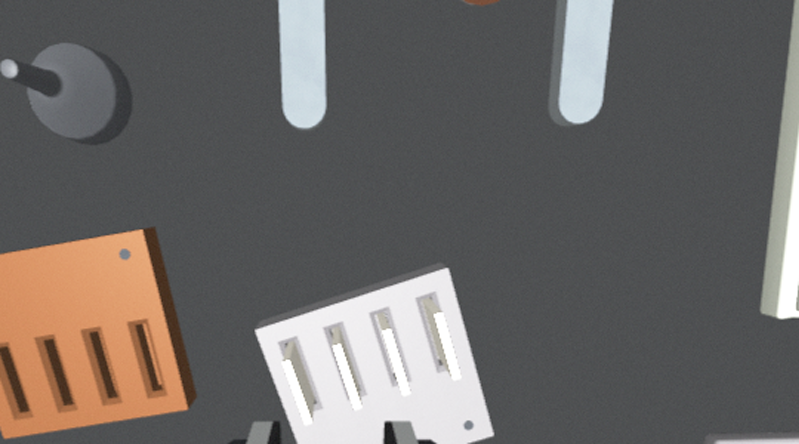

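w9 shows the prongs: left tip at crop (304,128), right tip at (580,124), and the open path between them and the carrier.

Run:
```python
from chk import *
w=pickle.load(open("w9.pkl","rb"))
Q=lambda p:(np.array(p,float)+.5)/1.48-.5+[100,0]
L=[(-110.5,[(279,2),(282,98)]),(-80.5,[(324.5,2),(326,98)]),(80.5,[(566,2),(559,98)]),(110.5,[(612,2),(603,98)])]
T=[(304,128),(580,124.5)]
def loc(p,uv):
    X=back(w,Q(uv),20)[:2]-p[:2];c,s=np.cos(p[2]),np.sin(p[2]);return np.array([c*X[0]+s*X[1],-s*X[0]+c*X[1]])
def r(p): return [loc(p,u)[0]-x for x,us in L for u in us]+[loc(p,u)[1]+67 for u in T]
q=least_squares(r,[570,408,.03],x_scale=[10,10,.1]);print(q.x.round(3),np.round(q.fun,1))
for f,us in((a,((409,191),(458,236))),(b,((255,188),(316,176)))):
    print([loc.__wrapped__ if 0 else proj(f,W(q.x,[[s*95.5,-67,20]]))[0].round(1) for s in(-1,1)],us)
    print(proj(f,W(q.x,[[0,0,108]]))[0].round(1))
print("carrier in stand:",); c=[525.4,156.7,.341];p=q.x;d=np.array(c[:2])-p[:2];print(np.cos(p[2])*d[0]+np.sin(p[2])*d[1],-np.sin(p[2])*d[0]+np.cos(p[2])*d[1],c[2]-p[2])
```

```text
[5.68297e+02 3.87614e+02 3.70000e-02] [ 0.4  0.1  0.4  0.4 -1.  -0.  -0.6  0.3  0.2 -0.2]
[array([404.4, 192.5]), array([451.4, 239. ])] ((409, 191), (458, 236))
[453.3 181.5]
[array([256.4, 193.2]), array([317.2, 179.1])] ((255, 188), (316, 176))
[278.4 149.4]
carrier in stand:
-51.40833122910897 -229.16891416299404 0.3040038999801639
```

Run:
```python
from chk import *
w=pickle.load(open("w9.pkl","rb"))
Q=lambda p:(np.array(p,float)+.5)/1.48-.5+[100,0]
print("orange corners",[back(w,Q(u),30).round() for u in((187,408),(145,230))])
c=np.array([525.4,156.7,.341]);th=.037
t=lambda c,x,y,z:(*W(c,[[x,y,z]])[0],c[2])
comf=np.array([577.4,141.6]);cf=np.array([comf[0]-25*np.sin(th),comf[1]+25*np.cos(th),th]);print("cf",cf)
p0=t(c,-104,-5,130);p0d=t(c,-104,-5,20);print(p0,t(c,-86,-5,20),t(cf,-86,-5,20))
go((480,60,250,.9),p0);
```

```text
orange corners [array([386., 110.,  30.]), array([363., 246.,  30.])]
cf [5.76475211e+02 1.66582889e+02 3.70000000e-02]
(np.float64(429.06039485962106), np.float64(117.2072097542363), np.float64(130.0), np.float64(0.341)) (np.float64(446.02396758768197), np.float64(123.22694399253862), np.float64(20.0), np.float64(0.341)) (np.float64(490.7190291163392), np.float64(158.40503753836805), np.float64(20.0), np.float64(0.037))
11 "travel": [[-0.491,-0.069,0.227],[-0.495,-0.012,0.227],[-0.494,0.045,0.227],[-0.485,0.102,0.227],[-0.47,0.157,0.227],[-0.449,0.21,0.227],[0.053,-0.302,0.48],[0.019,-0.306,0.48],[-0.016,-0.306,0.48],[-0.05,-0.302,0.48],[-0.083,-0.295,0.48]] "turn": [0.965,0.965,0.965,0.965,0.965,0.965,0.932,0.932,0.932,0.932,0.932]
```

>>> servo_tool --pt "-0.491 -0.069 0.227" --pt "-0.495 -0.012 0.227" --pt "-0.494 0.045 0.227" --pt "-0.485 0.102 0.227" --pt "-0.47 0.157 0.227" --pt "-0.449 0.21 0.227" --pt "0.053 -0.302 0.48" --pt "0.019 -0.306 0.48" --pt "-0.016 -0.306 0.48" --pt "-0.05 -0.302 0.48" --turn '[0.965, 0.965, 0.965, 0.965, 0.965, 0.965, 0.932, 0.932, 0.932, 0.932]' --grip 0.4

```text
time_s: 45.05
eef_pos: [438.9, 106.1, 153.3]
tool_rot: [3.141, -0.001, 0.447]
force: [0.1, 0.6, 0.3]
finger_gap: 0.698
finger_force: 0.0
```

>>> servo_tool --pt "-0.083 -0.295 0.48" --pt "0 0 0" --pt "0 0 0" --pt "0 0 0" --pt "0 0 0" --pt "0 0 0" --turn '[0.932, 0, 0, 0, 0, 0]'

```text
time_s: 45.65
eef_pos: [430.0, 117.7, 131.3]
tool_rot: [3.141, -0.002, 0.342]
force: [0.5, 0.4, -0.3]
finger_gap: 0.7
finger_force: 0.0
```

Run:
```python
from chk import *
o=observe();print(o["eef_pos"],o["tool_rot"])
w=grab_frame("wrist");carrier(w,[525.4,156.7,.341])
go((429,117.2,20,.341))
```

```text
[429.99834207 117.71834441 131.32422058] [ 3.14077954e+00 -2.33824227e-03  3.42003329e-01]
carrier [4.97943e+02 1.46686e+02 3.45000e-01] rms 28.76 [[474.4, 198.0], [495.5, -0.0], [231.3, -0.0], [242.6, 198.0]]
3 "travel": [[-0.006,0.002,0.74],[-0.006,0.002,0.74],[-0.006,0.002,0.74]] "turn": [0.003,0.003,0.003]
```

>>> servo_tool --pt "0 0 0.5" --pt "0 0 0.5" --pt "0 0 0.5" --pt "0 0 0.4" --pt "0 0 0.32" --pt "0 0 0" --pt "0 0 0" --pt "0 0 0" --pt "0 0 0" --turn '[0, 0, 0, 0, 0, 0, 0, 0, 0]'

```text
time_s: 46.6
eef_pos: [429.9, 118.1, 20.3]
tool_rot: [3.141, -0.002, 0.342]
force: [0.1, -0.1, 0.7]
finger_gap: 0.704
finger_force: 0.0
```

Run:
```python
from chk import *
o=observe();print(o["eef_pos"],o["tool_rot"],o["force"])
w=grab_frame("wrist");save(w,"w10.png")
print("left side edge rows pred",proj(w,W([525.4,156.7,.341],[[-75,-60,30],[-75,0,30],[-75,40,30],[-75,0,0]])))
from plan import plan
c=(525.4,156.7,.341)
p=o["eef_pos"];y=o["tool_rot"][2]
P1=W([525.4,156.7,.341],[[-86,-5,21]])[0];P1[2]=p[2]
print(plan(p,y,P1,.341,.1))
print(plan(P1,.341,(490.7,158.4,p[2]),.037,.12))
```

```text
[429.90931872 118.10197638  20.26328987] [ 3.14082076e+00 -2.41186176e-03  3.42139014e-01] [ 0.08354771 -0.14066555  0.71207351]
left side edge rows pred [[496.62627292 259.7563077 ]
 [311.92097178 259.76460725]
 [188.74503061 259.77014204]
 [314.15299635 235.0508325 ]]
([[0.085, 0.003, -0.0], [0.085, 0.003, -0.0], [0.085, 0.003, -0.0], [0.085, 0.003, -0.0]], [0.002, 0.002, 0.002, 0.002])
([[0.108, -0.036, -0.0], [0.107, -0.04, -0.0], [0.105, -0.043, -0.0], [0.104, -0.046, -0.0], [0.103, -0.049, -0.0], [0.101, -0.052, -0.0], [0.099, -0.055, -0.0], [0.098, -0.058, -0.0], [0.096, -0.061, -0.0], [0.094, -0.064, -0.0]], [0.253, 0.253, 0.253, 0.253, 0.253, 0.253, 0.253, 0.253, 0.253, 0.253])
```

View pics/w10.png

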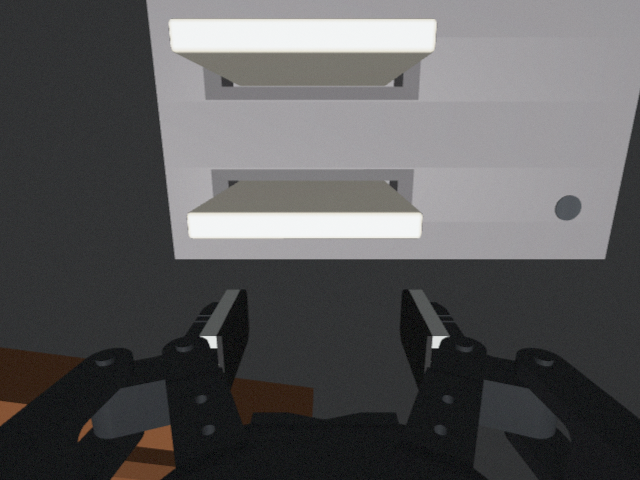

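w10 shows the carrier's left edge at row 259, matching the prediction, with the fingers just behind it.

>>> servo_tool --pt "0.085 0.003 0" --pt "0.085 0.003 0" --pt "0.085 0.003 0" --pt "0.085 0.003 0" --pt "0 0 0" --pt "0 0 0" --pt "0 0 0" --turn '[0, 0, 0, 0, 0, 0, 0]'

```text
time_s: 47.35
eef_pos: [444.9, 123.2, 19.0]
tool_rot: [-3.142, 0.0, 0.342]
force: [0.1, 0.6, -0.7]
finger_gap: 0.699
finger_force: 0.0
```

>>> servo_tool --pt "0.108 -0.036 0" --pt "0.107 -0.04 0" --pt "0.105 -0.043 0" --pt "0.104 -0.046 0" --pt "0.103 -0.049 0" --pt "0.101 -0.052 0" --pt "0.099 -0.055 0" --pt "0.098 -0.058 0" --pt "0.096 -0.061 0" --pt "0.094 -0.064 0" --turn '[0.253, 0.253, 0.253, 0.253, 0.253, 0.253, 0.253, 0.253, 0.253, 0.253]'

```text
time_s: 48.35
eef_pos: [484.4, 157.9, 17.8]
tool_rot: [3.14, 0.015, 0.038]
force: [-12.3, -3.0, 7.7]
finger_gap: 0.7
finger_force: 6.1
```

>>> servo_tool --pt "0 0 0" --pt "0 0 0" --pt "0 0 0" --pt "0 0 0" --turn '[0, 0, 0, 0]'

```text
time_s: 48.75
eef_pos: [486.3, 158.3, 17.8]
tool_rot: [-3.142, 0.009, 0.037]
force: [-5.7, -0.5, 2.3]
finger_gap: 0.702
finger_force: 3.0
```

>>> servo_tool --pt "-0.2 0 0" --pt "-0.2 0 -0.2" --pt "0 0 -0.9" --pt "0 0 -0.9" --pt "0 0 -0.9" --pt "0 0 -0.9" --pt "-0.4 0 -0.9" --pt "-0.4 0 -0.9" --pt "0 0 0" --pt "0 0 0" --turn '[0, 0, 0, 0, 0, 0, 0, 0, 0, 0]'

```text
time_s: 49.75
eef_pos: [429.9, 156.1, 300.5]
tool_rot: [-3.141, -0.004, 0.039]
force: [-0.6, -0.1, -0.6]
finger_gap: 0.696
finger_force: 0.0
```

Run:
```python
from chk import *
o=observe();print(o["eef_pos"],o["tool_rot"])
w=grab_frame("wrist");pickle.dump(w,open("w11.pkl","wb"));carrier(w,[576,166,.037])
```

```text
[429.87590741 156.11225386 300.54172743] [-3.14135249 -0.00446273  0.03876491]
carrier [5.50907e+02 1.64039e+02 3.80000e-02] rms 13.95 [[416.1, 130.0], [424.6, -0.0], [272.5, -0.0], [276.0, 130.0]]
```

Run:
```python
from chk import *
w=pickle.load(open("w11.pkl","rb"))
A=back(w,(276,130.5),30);B=back(w,(416.1,130.5),30);print(A,B,np.linalg.norm(A-B))
d=A-B;yaw=np.arctan2(d[1],d[0])-np.pi/2;m=(A+B)/2
c=m[:2]+np.array([[np.cos(yaw),-np.sin(yaw)],[np.sin(yaw),np.cos(yaw)]])@[75,25];print("carrier",c,yaw)
S=np.array([568.3,387.6,.037]);D=c-S[:2];print("in stand",np.cos(.037)*D[0]+np.sin(.037)*D[1],-np.sin(.037)*D[0]+np.cos(.037)*D[1],yaw-.037)
cc=np.array([*c,yaw]);t=lambda x,y,z:(*W(cc,[[x,y,z]])[0],cc[2]+np.pi/2)
print(t(0,-130,0))
go((500,90,300,.9),(566,30,280,1.57))
```

```text
[494.95477308 207.08876894  30.        ] [500.21782985  67.54384222  30.        ] 139.64414180877708
carrier [571.59078852 165.12522313] 0.03769799077939351
in stand -4.941152469284924 -222.44424164902077 0.0006979907793935106
(np.float64(576.4903666342941), np.float64(35.21758619821716), np.float64(0.0), np.float64(1.60849431757429))
14 "travel": [[0.17,0.172,-0.004],[0.151,0.189,-0.004],[0.129,0.204,-0.004],[0.107,0.217,-0.004],[0.083,0.227,-0.004],[0.058,0.235,-0.004],[0.033,0.239,-0.004],[0.007,0.242,-0.004],[-0.02,0.297,0.067],[-0.053,0.293,0.067],[-0.085,0.285,0.067],[-0.116,0.274,0.067],[-0.146,0.259,0.067],[-0.174,0.241,0.067]] "turn": [-0.897,-0.897,-0.897,-0.897,-0.897,-0.897,-0.897,-0.897,-0.931,-0.931,-0.931,-0.931,-0.931,-0.931]
```

>>> servo_tool --pt "0.17 0.172 0" --pt "0.151 0.189 0" --pt "0.129 0.204 0" --pt "0.107 0.217 0" --pt "0.083 0.227 0" --pt "0.058 0.235 0" --pt "0.033 0.239 0" --pt "0.007 0.242 0" --pt "-0.02 0.297 0.067" --pt "-0.053 0.293 0.067" --turn '[-0.897, -0.897, -0.897, -0.897, -0.897, -0.897, -0.897, -0.897, -0.931, -0.931]'

```text
time_s: 50.8
eef_pos: [522.2, 69.5, 289.1]
tool_rot: [-3.137, 0.002, 1.128]
force: [0.2, -0.1, 0.6]
finger_gap: 0.698
finger_force: 0.0
```

>>> servo_tool --pt "-0.085 0.285 0.067" --pt "-0.116 0.274 0.067" --pt "-0.146 0.259 0.067" --pt "-0.174 0.241 0.067" --pt "0 0 0" --pt "0 0 0" --pt "0 0 0" --pt "0 0 0" --turn '[-0.931, -0.931, -0.931, -0.931, 0, 0, 0, 0]'

```text
time_s: 51.6
eef_pos: [566.1, 30.5, 278.8]
tool_rot: [-3.141, -0.0, 1.57]
force: [1.1, -0.2, 0.9]
finger_gap: 0.697
finger_force: 0.0
```

Run:
```python
from chk import *
o=observe();print(o["eef_pos"],o["tool_rot"])
w=grab_frame("wrist");cc=carrier(w,[571.6,165.1,.037])
t=lambda x,y,z:(*W(cc,[[x,y,z]])[0],cc[2]+np.pi/2)
print(t(0,-105.5,20));go(t(0,-130,130),t(0,-130,20))
```

```text
[566.14005794  30.50623554 278.83610687] [-3.14130533e+00 -1.20619537e-04  1.56954056e+00]
carrier [5.72293e+02 1.62620e+02 2.10000e-02] rms 2.27 [[256.1, 162.3], [411.7, 156.6], [415.8, -0.0], [242.8, -0.0]]
(np.float64(574.5230974670046), np.float64(57.143294465619235), np.float64(20.0), np.float64(1.5919407043275828))
7 "travel": [[0.011,0.044,0.745],[0.011,0.044,0.745],[0.01,0.044,0.745],[0.01,0.044,0.745],[0.0,0.0,0.733],[0.0,0.0,0.733],[0.0,0.0,0.733]] "turn": [-0.046,-0.046,-0.046,-0.046,-0.0,-0.0,-0.0]
```

>>> servo_tool --pt "0.05 0.11 0.8" --pt "0.05 0.11 0.8" --pt "0 0 0.8" --pt "0 0 0.8" --pt "0 0 0.8" --pt "0 0 0.6" --pt "0 0 0.56" --pt "0 0 0" --pt "0 0 0" --pt "0 0 0" --turn '[-0.16, -0.16, 0, 0, 0, 0, 0, 0, 0, 0]'

```text
time_s: 52.65
eef_pos: [579.2, 35.1, 23.2]
tool_rot: [3.138, 0.001, 1.608]
force: [-0.2, 0.6, 0.4]
finger_gap: 0.701
finger_force: 0.0
```

Run:
```python
from chk import *
o=observe();print(o["eef_pos"],o["tool_rot"],o["force"])
w=grab_frame("wrist");save(w,"w12.png")
cc=np.array([572,165,.037]);print(proj(w,W(cc,[[-75,-95,30],[75,-95,30],[60,-31,30]])))
g=w["color"].astype(float).mean(2)
for col in (260,320,380):
    d=np.diff(g[180:330,col]);print(col,180+np.argmin(d),d.min())
S=np.array([568.3,387.6,.037])
p=o["eef_pos"];P1=W(S,[[0,-170,0]])[0];P1[2]=p[2];print(plan(p,o["tool_rot"][2],P1,1.608,.25))
P2=W(S,[[0.,-112,0]])[0];P2[2]=p[2];print(plan(P1,1.608,P2,1.608,.2))
```

```text
[579.15783146  35.09386932  23.24483888] [3.13770367e+00 5.99572367e-04 1.60842792e+00] [-0.20950353  0.64253     0.42053037]
[[ 87.48450612 237.46904206]
 [546.0382425  236.82707785]
 [528.60558007  18.81030781]]
260 237 -62.33333333333333
320 237 -66.66666666666667
380 237 -73.33333333333333
([[0.244, 0.003, -0.0], [0.244, 0.003, -0.0], [0.244, 0.003, -0.0], [0.244, 0.003, -0.0], [0.244, 0.003, -0.0], [0.244, 0.003, -0.0], [0.244, 0.003, -0.0], [0.244, 0.003, -0.0], [0.244, 0.003, -0.0], [0.244, 0.003, -0.0], [0.244, 0.003, -0.0], [0.244, 0.003, -0.0], [0.244, 0.003, -0.0], [0.244, 0.003, -0.0], [0.244, 0.003, -0.0]], [0.0, 0.0, 0.0, 0.0, 0.0, 0.0, 0.0, 0.0, 0.0, 0.0, 0.0, 0.0, 0.0, 0.0, 0.0])
([[0.193, 0.0, -0.0], [0.193, 0.0, -0.0], [0.193, 0.0, -0.0], [0.193, 0.0, -0.0], [0.193, 0.0, -0.0], [0.193, 0.0, -0.0]], [-0.0, -0.0, -0.0, -0.0, -0.0, -0.0])
```

>>> servo_tool --pt "0.16 0 0" --pt "0.16 0 0" --pt "0.16 0 0" --pt "0.1 0.01 0" --pt "0.2 0.012 0" --pt "0.2 0.012 0" --pt "0.2 0.012 0" --pt "0.2 0.012 0" --pt "0.2 0.012 0" --pt "0.2 0.012 0" --turn '[0, 0, 0, 0, 0, 0, 0, 0, 0, 0]'

```text
time_s: 53.7
eef_pos: [579.1, 123.0, 21.8]
tool_rot: [3.14, 0.004, 1.61]
force: [-0.0, -9.3, 2.7]
finger_gap: 0.702
finger_force: 4.0
```

>>> servo_tool --pt "0.2 0.012 0" --pt "0.2 0.012 0" --pt "0.2 0.01 0" --pt "0 0 0" --pt "0 0 0" --pt "0 0 0" --pt "0 0 0" --turn '[0, 0, 0, 0, 0, 0, 0]'

```text
time_s: 54.4
eef_pos: [578.3, 154.5, 20.6]
tool_rot: [-3.141, -0.001, 1.608]
force: [-0.1, 0.7, -0.7]
finger_gap: 0.698
finger_force: 0.0
```

Run:
```python
from chk import *
o=observe();print(o["eef_pos"],o["tool_rot"],o["force"])
w=grab_frame("wrist");save(w,"w13.png");pickle.dump(w,open("w13.pkl","wb"))
g=w["color"].astype(float).mean(2)
S=np.array([568.3,387.6,.037])
for col in (200,260,320,380,440):
    d=np.diff(g[180:330,col]);print(col,180+np.argmin(d),d.min().round())
for r in(150,190,225):
    d=np.diff(g[r]);L=np.argmax(d[:200]);R=450+np.argmin(d[450:])
    for u in(L,R):
        X=back(w,(u+.5,r),30)[:2]-S[:2];print(r,u,(np.cos(.037)*X[0]+np.sin(.037)*X[1]).round(1),(-np.sin(.037)*X[0]+np.cos(.037)*X[1]).round(1))
```

```text
[578.28300942 154.51043279  20.59824061] [-3.14057128e+00 -7.35538486e-04  1.60781599e+00] [-0.13147588  0.71277997 -0.65570143]
200 306 -47.0
260 306 -47.0
320 305 -50.0
380 305 -50.0
440 305 -67.0
150 75 -73.5 -170.1
150 573 76.3 -170.3
190 82 -73.5 -182.2
190 566 76.2 -182.4
225 88 -73.5 -193.4
225 560 76.2 -193.5
```

View pics/w13.png

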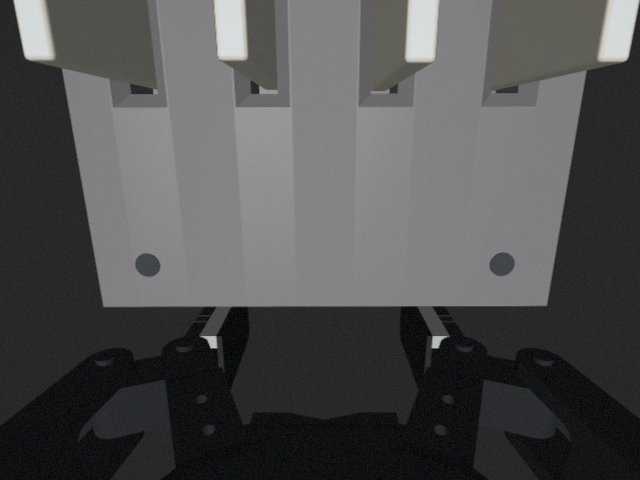

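w13 shows the rear edge square to the fingers at row 305, with the carrier centred 1.4 mm right of the foot axis. I'll continue straight in.

>>> servo_tool --pt "0.2 -0.004 0" --pt "0.2 -0.004 0" --pt "0.2 -0.004 0" --pt "0.2 -0.004 0" --pt "0.2 -0.004 0" --pt "0 0 0" --pt "0 0 0" --turn '[0, 0, 0, 0, 0, 0, 0]'

```text
time_s: 55.15
eef_pos: [575.5, 204.4, 20.6]
tool_rot: [-3.141, -0.001, 1.608]
force: [-0.4, 0.2, -0.1]
finger_gap: 0.7
finger_force: 0.0
```

>>> servo_tool --pt "0.2 0 0" --pt "0.2 0 0" --pt "0.2 0 0" --pt "0.2 0 0" --pt "0.2 0 0" --pt "0 0 0" --pt "0 0 0" --turn '[0, 0, 0, 0, 0, 0, 0]'

```text
time_s: 55.85
eef_pos: [573.8, 254.2, 20.8]
tool_rot: [-3.141, -0.001, 1.608]
force: [0.4, 0.6, -0.3]
finger_gap: 0.701
finger_force: 0.1
```

>>> servo_tool --pt "0.12 0 0" --pt "0.12 0 0" --pt "0.12 0 0" --pt "0.1 0 0" --pt "0 0 0" --pt "0 0 0" --turn '[0, 0, 0, 0, 0, 0]'

```text
time_s: 56.45
eef_pos: [573.2, 276.3, 20.8]
tool_rot: [-3.141, 0.001, 1.608]
force: [0.4, -4.5, -0.3]
finger_gap: 0.7
finger_force: 2.2
```

>>> servo_tool --pt "0.05 0 0" --pt "0.05 0 0" --pt "0.05 0 0" --pt "0 0 0" --turn '[0, 0, 0, 0]'

```text
time_s: 56.85
eef_pos: [572.9, 283.7, 20.8]
tool_rot: [-3.141, 0.001, 1.608]
force: [1.6, -4.8, -0.4]
finger_gap: 0.699
finger_force: 2.6
```

>>> servo_tool --pt "0.05 0 0" --pt "0.05 0 0" --pt "0.05 0 0" --pt "0 0 0" --turn '[0, 0, 0, 0]'

```text
time_s: 57.25
eef_pos: [573.2, 284.1, 20.9]
tool_rot: [-3.138, 0.015, 1.612]
force: [-0.8, -27.0, 6.8]
finger_gap: 0.702
finger_force: 14.0
```

>>> servo_tool --pt "0.04 0 0" --pt "0 0 0" --pt "-0.2 0 0" --pt "-0.4 0 0" --pt "-0.4 0 0" --pt "0 0 0" --pt "0 0 0" --pt "0 0 0" --turn '[0, 0, 0, 0, 0, 0, 0, 0]'

```text
time_s: 58.05
eef_pos: [574.5, 245.2, 21.2]
tool_rot: [3.141, -0.001, 1.609]
force: [1.1, 0.3, 0.0]
finger_gap: 0.701
finger_force: 0.0
```

Run:
```python
from chk import *
o=observe();print(o["eef_pos"],o["tool_rot"])
s=grab_frame("scene");b2=grab_frame("side")
w=grab_frame("wrist");g=w["color"].astype(float).mean(2);S=np.array([568.3,387.6,.037])
for col in (220,320,420):
    d=np.diff(g[150:330,col]);r=150+np.argmin(d)+.5;X=back(w,(col,r),30)[:2]-S[:2];print(col,r,"stand y of rear",(-np.sin(.037)*X[0]+np.cos(.037)*X[1]).round(1))
A=cv2.resize(s["color"][130:250,390:560],None,fx=3.5,fy=3.5)[...,::-1];B=cv2.resize(b2["color"][90:210,210:340],None,fx=3.5,fy=3.5)[...,::-1]
h=max(A.shape[0],B.shape[0]);C=np.zeros((h,600+200,3),np.uint8)
A=cv2.resize(A,(450,318));B=cv2.resize(B,(345,318));cv2.imwrite("pics/fin.png",np.hstack([A,B]))
go((573,200,150,1.608))
```

```text
[574.48083334 245.21966766  21.18171921] [ 3.14097931e+00 -9.80412262e-04  1.60869189e+00]
220 192.5 stand y of rear -92.4
320 192.5 stand y of rear -92.4
420 192.5 stand y of rear -92.4
3 "travel": [[-0.3,-0.02,-0.86],[-0.3,-0.02,-0.86],[-0.3,-0.02,-0.86]] "turn": [0.003,0.003,0.003]
```

View pics/fin.png

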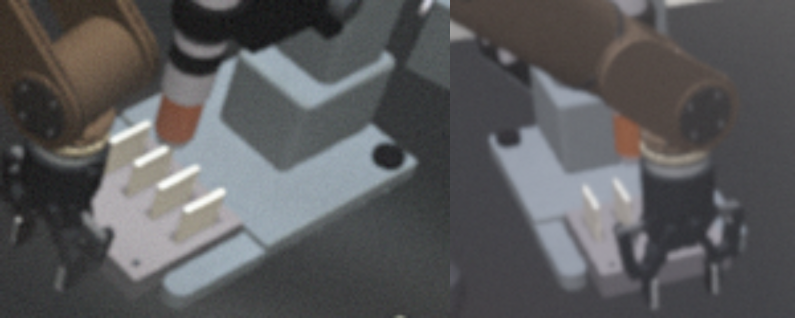

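The last picture shows the carrier in the foot against the back, squared, with the coupons upright. Its rear edge measures y = -92.4 against -93 expected. Next is the button.

>>> servo_tool --pt "-0.4 0 -0.86" --pt "-0.4 0 -0.86" --pt "-0.4 0 -0.86" --pt "0 0 0" --pt "0 0 0" --turn '[0, 0, 0, 0, 0]' --grip -1 --grip_force 40

```text
time_s: 58.7
eef_pos: [577.6, 184.4, 151.8]
tool_rot: [3.138, -0.001, 1.608]
force: [-1.3, -0.2, -1.5]
finger_gap: -0.001
finger_force: 0.0
```

Run:
```python
from chk import *
w=pickle.load(open("w2.pkl","rb"))
im=w["color"][275:305,470:505].astype(int);m=(im.min(2)>235);ys,xs=np.nonzero(m);u=(xs.mean()+470,ys.mean()+275);print(u,back(w,u,44),m.sum())
go((573,0,150,1.4),(449.5,-431,150,.8))
```

```text
(np.float64(487.8704663212435), np.float64(289.7357512953368)) [ 449.33793785 -431.50419148   44.        ] 386
14 "travel": [[-0.921,-0.057,0.009],[-0.922,-0.009,0.009],[-0.922,0.039,0.009],[-0.918,0.086,0.009],[-0.891,-0.097,-0.0],[-0.896,-0.043,-0.0],[-0.897,0.011,-0.0],[-0.894,0.064,-0.0],[-0.889,0.118,-0.0],[-0.88,0.171,-0.0],[-0.868,0.223,-0.0],[-0.853,0.275,-0.0],[-0.835,0.326,-0.0],[-0.814,0.375,-0.0]] "turn": [0.433,0.433,0.433,0.433,0.5,0.5,0.5,0.5,0.5,0.5,0.5,0.5,0.5,0.5]
```

>>> servo_tool --pt "-0.921 -0.057 0" --pt "-0.922 -0.009 0" --pt "-0.922 0.039 0" --pt "-0.918 0.086 0" --pt "-0.891 -0.097 0" --pt "-0.896 -0.043 0" --pt "-0.897 0.011 0" --pt "-0.894 0.064 0" --pt "-0.889 0.118 0" --pt "-0.88 0.171 0" --turn '[0.433, 0.433, 0.433, 0.433, 0.5, 0.5, 0.5, 0.5, 0.5, 0.5]'

```text
time_s: 59.7
eef_pos: [496.9, -258.9, 147.5]
tool_rot: [-3.137, -0.001, 1.039]
force: [0.2, -0.3, -0.6]
finger_gap: -0.001
finger_force: 0.0
```

>>> servo_tool --pt "-0.868 0.223 0" --pt "-0.853 0.275 0" --pt "-0.835 0.326 0" --pt "-0.814 0.375 0" --pt "0 0 0" --pt "0 0 0" --pt "0 0 0" --pt "0 0 0" --pt "0 0 0" --turn '[0.5, 0.5, 0.5, 0.5, 0, 0, 0, 0, 0]'

```text
time_s: 60.6
eef_pos: [449.5, -429.8, 149.7]
tool_rot: [-3.141, -0.0, 0.803]
force: [-0.1, -0.2, -0.5]
finger_gap: -0.002
finger_force: 0.0
```

Run:
```python
from chk import *
o=observe();print(o["eef_pos"],o["tool_rot"])
s=grab_frame("scene");b2=grab_frame("side");A=s["color"][130:250,390:560]
print("carrier still:",[ (r["location"],round(r["score"],2)) for r in search_frame(s,"coupon0")])
go((450,-431,75,.8))
```

```text
[ 449.54698931 -429.80072405  149.69077657] [-3.14093524e+00 -1.62230041e-04  8.02553532e-01]
carrier still: [([468.4, 211.7], 0.76), ([438.4, 185.6], 0.69), ([456.9, 205.9], 0.64), ([262.2, 218.4], 0.63), ([445.8, 192.4], 0.48)]
2 "travel": [[0.001,0.008,0.751],[0.001,0.008,0.751]] "turn": [0.007,0.007]
```

>>> servo_tool --pt "0 0.015 0.6" --pt "0 0 0.6" --pt "0 0 0.3" --pt "0 0 0" --pt "0 0 0" --pt "0 0 0" --turn '[0, 0, 0, 0, 0, 0]'

```text
time_s: 61.35
eef_pos: [450.4, -432.8, 77.0]
tool_rot: [3.138, 0.001, 0.801]
force: [0.3, -0.4, -0.1]
finger_gap: -0.006
finger_force: 0.0
```

Run:
```python
from chk import *
s=grab_frame("scene")
print(proj(s,W([568.3,389.6,.037],[[x,0,50] for x in(-54,-18,18,54)])).round(0).tolist())
print([(r["location"],round(r["score"],2)) for r in search_frame(s,"coupon0")])
f=cv2.imread("pics/fin.png")[:,:450];B=s["color"][130:250,390:560][...,::-1];f=cv2.resize(f,(170,120),interpolation=cv2.INTER_AREA)
d=cv2.absdiff(f,B).max(2)[50:110,40:100];print("changed px (coupons/block)",(d>60).sum(),d.size)
print(observe()["eef_pos"])
```

```text
[[436.0, 184.0], [445.0, 193.0], [454.0, 201.0], [463.0, 210.0]]
[([466.5, 212.3], 0.72), ([444.0, 194.9], 0.67), ([436.7, 184.2], 0.63), ([455.6, 204.2], 0.54), ([162.7, 254.4], 0.24)]
changed px (coupons/block) 27 3600
[ 450.2869287  -432.71163146   76.88347571]
```

The carrier hasn't moved. Now I press.

>>> servo_tool --pt "0 0 0.12" --pt "0 0 0.12" --pt "0 0 0.1" --pt "0 0 0" --pt "0 0 0" --turn '[0, 0, 0, 0, 0]'

```text
time_s: 61.95
eef_pos: [449.3, -431.5, 57.8]
tool_rot: [-3.14, -0.0, 0.801]
force: [-0.8, 0.6, 1.7]
finger_gap: 0.003
finger_force: 0.7
```

>>> servo_tool --pt "0 0 0.06" --pt "0 0 0.06" --pt "0 0 0" --pt "0 0 0" --turn '[0, 0, 0, 0]'

```text
time_s: 62.35
eef_pos: [449.6, -431.8, 52.4]
tool_rot: [3.142, 0.0, 0.801]
force: [-2.2, 0.8, 5.2]
finger_gap: 0.003
finger_force: 2.3
```

>>> servo_tool --pt "0 0 0.06" --pt "0 0 0.04" --pt "0 0 0" --pt "0 0 0" --turn '[0, 0, 0, 0]'

```text
time_s: 62.75
eef_pos: [449.8, -432.1, 51.7]
tool_rot: [-3.14, 0.0, 0.801]
force: [-7.9, 10.0, 23.8]
finger_gap: -0.001
finger_force: 12.0
```

>>> servo_tool --pt "0 0 -0.2" --pt "0 0 -0.4" --pt "0 0 -0.8" --pt "0 0 -0.8" --pt "0 0 0" --pt "0 0 0" --pt "0 0 0" --pt "0 0 0" --turn '[0, 0, 0, 0, 0, 0, 0, 0]'

```text
time_s: 63.55
eef_pos: [448.7, -430.8, 154.5]
tool_rot: [-3.138, -0.001, 0.8]
force: [-0.3, 0.7, -0.5]
finger_gap: -0.002
finger_force: 0.0
```

Run:
```python
from chk import *
s=grab_frame("scene")
print([(r["location"],round(r["score"],2)) for r in search_frame(s,"coupon0")],observe()["eef_pos"])
f=cv2.imread("pics/fin.png")[:,:450];B=s["color"][130:250,390:560][...,::-1];f=cv2.resize(f,(170,120),interpolation=cv2.INTER_AREA)
print((cv2.absdiff(f,B).max(2)[50:110,40:100]>60).sum())
```

```text
[([457.9, 201.8], 0.69), ([439.7, 184.9], 0.63), ([465.6, 210.4], 0.57), ([446.2, 190.2], 0.47)] [ 448.9679078  -431.0606442   155.06894717]
29
```

The button bottomed out at 24 N and the carrier has not moved, so I'm handing in.

```bash
python3 -c "
from station import *
print(job_done())"
```

```text
the job is handed in; nothing more can be done
None
```

I put all four coupons in the carrier, pushed it home under the lens, pressed the capture button fully down, and handed the job in at about 64 s; the hand-in returned no verdict.

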